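# Build the stepped stack of chocolate trays

## Robot

A 6-joint arm with a two-finger parallel gripper is mounted at the origin on a cart in front of the work surface, level with it; the furniture and walls round the work are solid. World frame = base frame: x ahead of the robot, y to its left, z up, the work surface at z = 0. Lengths are in m, angles in rad, forces in N, time in s.
With the tool pointing down it reaches from about 0.35 to 0.725 m from the base axis. Payload 4.3 kg.
Tool frame: the origin (TCP) lies at the very end of the fingers, on their centre line; the grasp point (between the pads) lies 19 mm behind it; x points along the fingers, y is the direction in which the jaws open and shut, and the axes are right-handed (so a half turn about x gives the same grasp; the last joint's range is limited). The gripper opens to 85 mm and grips with 20 to 120 N. Pads are 22 mm wide; open, the fingers measure 114 mm over their backs; the gripper's body (76 mm by 85 mm) begins 54 mm behind the grasp point. The pads swing forward as they close: fully open they stand 13 mm farther back than shut.
Start: joints at [-1.378, 0.377, 0.081, 1.274, 0, 1.46], TCP at [0.171, -0.549, 0.231] pointing down, gripper open.
Joint ranges: [-2.72, 2.72], [-0.84, 1.66], [-1.02, 1.22], [-1.77, 2.12], [-1.37, 1.28], [-3.14, 3.14]. Speed limits (rad/s): [2.57, 2.57, 3.14, 3.14, 3.14, 3.14].

## Interface

Orientations are given as a unit quaternion [w, x, y, z].
In Python, from workcell import manip gives the robot as it stands.
- The arm moves only by the shell command python3 -m jog 'ROWS' [OPENING]. ROWS is JSON, a list of rows, each a list of 6 numbers: the shift along the world's x, y, z in mm, then the turn, a rotation vector about the world's x, y, z in rad. In form: [[dx, dy, dz, ax, ay, az], ...]. A call has 1 to 5 rows; each row is the pose to reach, as a shift and turn from the pose commanded when the call began; what a row does not reach only later rows make up. A row lasts 1/12 s, in which the tool goes at most 41.7 mm and 7.16 degrees, less where a joint would pass 70% of its speed; a pose out of reach is approached as far as the arm can. A call with a gripper value outside its range is refused whole. OPENING is the gripper command: -1 is fully open, 1 is shut, values between are in proportion, set as the call begins (- or left out, the last holds). The fingers move at their own pace and stop on an object; the grip force is fixed at half the most. Time passes only in rows, so rows that repeat a pose let the fingers close. It gives the time, the measured TCP pose, the force and the opening at its end, in the units of the state.
- manip.observe(): the state, without advancing time (a new reading comes with each control period).
- manip.capture(name): name is "scene" or "top" or "wrist"; returns a dict with "frame" (384x512x3 uint8, blue, green, red), "intrinsics" (3x3 intrinsics, pixels), "extrinsics" (4x4, takes a point from camera to world coordinates). Camera axes: x right, y down, z forward; pixel columns grow to the right and rows downward; lengths in m; the calibration is good to about 2 mm. The wrist camera is an equidistant fisheye: a pixel r from the principal point sees the ray r / f radians off the axis. A picture is of the moment at which its call begins. There is no depth.
- manip.job_done(): hands the job in, once; it reports no verdict.
Trained networks look in a picture, given as the dict that the camera call returned (one of the last four; its "shot" number tells which), for a name from the list of things; names that differ only in an ending like _2 or _b are one class to them, and where a whole thing is asked for, a point or a joint stands for the part that bears it (a point fixed in the world has none). Each returns a list of dicts, best first, with "conf" (0 to 1); they miss things now and then, are a little off and sometimes report something else, mostly with a low value. They report only what shows in the picture. A call takes as long as a camera call.
- manip.find_in(picture, name): "centre" ([row, column] in pixels, amid what is visible of it).
- manip.outline_of(picture, name): "region" (384x512 bool, what is visible of it) and "centre" ([row, column] in pixels, amid what is visible of it).
The state is a dict: "clock": time; "q": joint angles; "qvel": joint speeds; "joint_efforts": joint torques, N m; "eef_pos": TCP position; "ee_rot": TCP orientation; "ft_force": force on the tool from outside, world axes, zero at the start; "moment": the same for the moment, N m; "finger_gap": finger opening in m.
Only numpy, scipy, OpenCV 4.12 (cv2) and the standard library are available. Lean on these libraries where they do the work, as an engineer would, in place of code of your own. Each camera call takes 0.05 s, during which the arm holds its last target.

## Task

Build the stepped display on the fixed bottom tray with the two trays from the sloped rack. Lay the tray of round chocolates on it first, stepped towards its far end so that the tray's cleats straddle the far end wall, then lay the tray of square chocolates on that one, stepped back towards the robot so that its cleats straddle the near end wall of the middle tray. Set both down gently, level and fully seated, keep them from tipping over, and leave the tin, the scoop and the yellow sweet pack where they are.

Things in the scene. Friction and masses are not known exactly. Their poses are not given: they have to be found in the camera images.
- round_tray_mid (a point): Centre of the loose light-wood tray with ten round domed chocolates. All three trays: 150 long (x) x 60 wide (y) x 36 mm high: 6 mm feet, then a 30 mm box with plain walls, 5 mm thick at the sides, 6 at the ends; contents 13 mm or more below the rim. Point 18 mm above the feet's underside, z out of the open top. Starts on the rack in either lane, tilted 25 degrees, x pointing up the slope. 0.17-0.35 kg.
- square_tray_mid (a point): Centre of the loose tray with ten square flat chocolates; otherwise like the round one, in the rack's other lane. Under every tray four cross cleats (the feet; each 6 mm along x, 42 wide, 6 high) at x = -52, -32, 32, 52 mm from its centre leave 14 mm gaps centred at x = -42 and 42. The 6 mm end wall of the tray below fits a gap, 4 mm spare each way; cleats have 4 mm spare between its side walls.
- bottom_tray_mid (a point): Centre of the bottom tray (two long dark bars in it), fixed on the table, level, point 18 mm above the table; same shape; x points along it to its far end, within 20 degrees of straight ahead. A seated tray's box lies flat on the rim below: its centre is 30 mm above and 30 mm lengthwise from that tray's centre. Middle tray: x +30, z +30 mm from this point; top tray: x 0, z +60 mm.
- rack: Fixed wooden sloped rack, 210 mm wide (y), 165 along its slope seen from above; the board rises to the robot's right (own +x) at 25 degrees to about 100 mm, with a 16 mm lip along its low left edge on which both trays rest. Two lanes, tray centres about 55 mm nearer and farther than the middle, some 50 mm free between trays. Origin on the table under the board's centre, where the board is 64 mm high.
- tin: Bystander: round tin with a cream lid, 64 mm across and 64 mm high, loose; origin at its underside centre.
- scoop: Bystander: pale bonbon scoop, 167 mm long, 20 mm high, lying loose in front; origin at its underside centre.
- sweet_pack: Bystander: flat yellow pack of sweets, 46 x 96 x 22 mm, lying loose at the left; origin at its underside centre.

How it is judged:
On the way, in this order (a step that is already met when the one before it is completed fails the run):
1. the tray of round chocolates is seated on the bottom tray, stepped to the far end, and let go, with the square-chocolate tray not yet on it (x of round_tray_mid in the frame of bottom_tray_mid between 0.023 and 0.037 m and y of round_tray_mid in the frame of bottom_tray_mid between -0.008 and 0.008 m and z of round_tray_mid in the frame of bottom_tray_mid between 0.0275 and 0.0325 m and angle between round_tray_mid's own z axis and vertical below 0.04 rad and angle between the x axis of round_tray_mid and the x axis of bottom_tray_mid, either way round below 0.2 rad and contact force between round_tray and the fingers below 0.1 N and linear speed of round_tray below 0.01 m/s and distance between square_tray_mid and round_tray_mid above 0.08 m), for 0.2 s.
2. the tray of square chocolates is seated on the middle tray, stepped back to the near end (x of square_tray_mid in the frame of bottom_tray_mid between -0.012 and 0.012 m and y of square_tray_mid in the frame of bottom_tray_mid between -0.014 and 0.014 m and z of square_tray_mid in the frame of bottom_tray_mid between 0.0565 and 0.0635 m and angle between square_tray_mid's own z axis and vertical below 0.04 rad and angle between the x axis of square_tray_mid and the x axis of round_tray_mid, either way round below 0.2 rad), for 0.2 s.
At the end, for the whole second after the job is handed in: Round-chocolate tray seated on the bottom tray, 30 mm (+-7) to its far end, +-8 mm across, 30 mm (+-2.5) up; square-chocolate tray on top, back over the bottom tray (+-12 along, +-14 across), 60 mm (+-3.5) up; both level (0.04 rad), in line (0.2 rad), released, at rest (all of step 2 and x of round_tray_mid in the frame of bottom_tray_mid between 0.023 and 0.037 m and y of round_tray_mid in the frame of bottom_tray_mid between -0.008 and 0.008 m and z of round_tray_mid in the frame of bottom_tray_mid between 0.0275 and 0.0325 m and angle between round_tray_mid's own z axis and vertical below 0.04 rad and angle between the x axis of round_tray_mid and the x axis of bottom_tray_mid, either way round below 0.2 rad and contact force between each of round_tray, square_tray and the fingers below 0.1 N and linear speed of each of round_tray, square_tray below 0.01 m/s); the robot touches nothing.
It fails at once if a tray is tipped more than 55 degrees (angle between any of round_tray_mid, square_tray_mid's own z axis and vertical above 0.96 rad).
It fails at once if a tray is dropped or slammed onto the tray below (comes down faster than 0.4 m/s) ((horizontal distance between round_tray_mid and bottom_tray_mid below 0.08 m and z of round_tray_mid in the frame of bottom_tray_mid below 0.045 m and linear speed of round_tray above 0.4 m/s) or (horizontal distance between square_tray_mid and round_tray_mid below 0.08 m and z of square_tray_mid in the frame of round_tray_mid below 0.045 m and linear speed of square_tray above 0.4 m/s)).
It fails at once if the tin, the scoop or the sweet pack is moved more than 30 mm (distance of any of tin, scoop, sweet_pack from where it was at the start of the episode above 0.03 m).
It also fails if it takes over 62 s, if anything falls off the work surface, if the arm or the gripper's body presses on something with over 40 N, if the wrist force passes 120 N, or if a joint passes its speed limit or range.

## Working session

There is one attempt and no reset: what is moved stays moved. The work goes in short steps, Python scripts to look and compute and a shell command to move; the robot and the scene stay as the last step left them, time stands still between calls to the robot, and variables do not carry over. Pictures are saved under pics/ and viewed, and the job is handed in when it is done.

```bash
ls; mkdir -p pics
python3 - <<'E'
from workcell import manip
import cv2
print(manip.observe())
for n in ["scene","top","wrist"]:
    c=manip.capture(n); cv2.imwrite(f"pics/{n}0.png",c["frame"]); print(n,c["intrinsics"].tolist(),c["extrinsics"].round(4).tolist(),c["shot"])
E
```

```text
pics
{'clock': 0.0, 'q': array([-1.37829977e+00,  3.78097030e-01,  7.96538678e-02,  1.27443398e+00,
       -9.67765526e-06,  1.46050819e+00]), 'qvel': array([-1.98394728e-03, -7.21360175e-04, -9.88578933e-05,  2.05910956e-04,
       -1.93517247e-04,  7.33914705e-04]), 'joint_efforts': array([ 2.08489822e-03, -4.63601589e+01,  2.69875878e+01,  2.08817970e-02,
        9.81177686e-05, -1.40646023e-05]), 'eef_pos': array([ 0.17133562, -0.54818901,  0.23035235]), 'ee_rot': array([-0.10590712, -0.6989849 , -0.10737696,  0.6990522 ]), 'ft_force': array([0.93033665, 0.51636658, 0.82641878]), 'moment': array([ 0.03137783, -0.02865783,  0.00756383]), 'finger_gap': 0.08523694395166727}
scene [[393.88549215358927, 0.0, 261.5974457560619], [0.0, 393.88549215358927, 192.56684297152677], [0.0, 0.0, 1.0]] [[-0.5506, -0.445, 0.7063, -0.087], [-0.8347, 0.3022, -0.4603, 0.5215], [-0.0086, -0.843, -0.5379, 0.5415], [0.0, 0.0, 0.0, 1.0]] 1
top [[438.5625021823787, 0.0, 256.2407300090673], [0.0, 438.5625021823787, 194.39207914333045], [0.0, 0.0, 1.0]] [[0.1549, -0.9664, 0.2053, 0.2986], [-0.9879, -0.1522, 0.0287, 0.1278], [0.0035, -0.2072, -0.9783, 1.1052], [0.0, 0.0, 0.0, 1.0]] 2
wrist [[297.3186396354542, 0.0, 252.76831961103971], [0.0, 297.3186396354542, 185.61703981173386], [0.0, 0.0, 1.0]] [[0.2991, -0.9049, -0.303, 0.2483], [-0.9542, -0.2843, -0.0929, -0.5231], [-0.002, 0.3169, -0.9485, 0.3745], [0.0, 0.0, 0.0, 1.0]] 3
```

View pics/scene0.png

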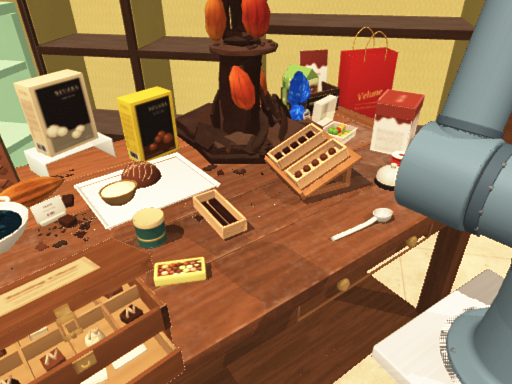

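View pics/top0.png

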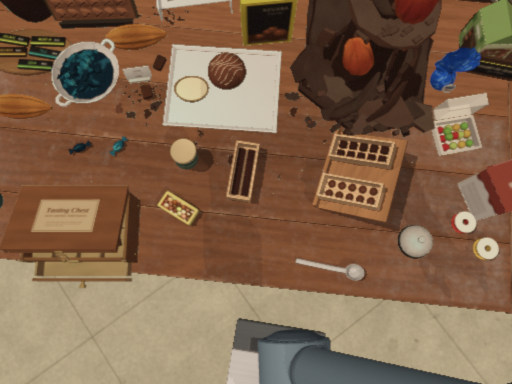

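View pics/wrist0.png

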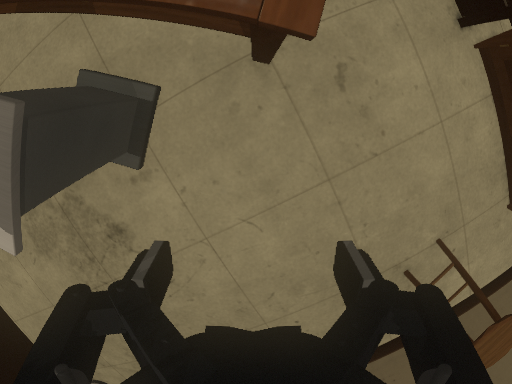

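```bash
cat > h.py <<'E'
import numpy as np, cv2
from scipy.optimize import minimize
from scipy.spatial.transform import Rotation as R
from workcell import manip
def tcp():
    s=manip.observe(); q=s["ee_rot"]; return s, np.array(s["eef_pos"]), R.from_quat([q[1],q[2],q[3],q[0]]).as_matrix()
def proj(c,P,fish=False):
    E=np.linalg.inv(c["extrinsics"]); p=P@E[:3,:3].T+E[:3,3]; K=c["intrinsics"]
    if fish:
        r=np.hypot(p[:,0],p[:,1]); th=np.arctan2(r,p[:,2]); k=th/np.maximum(r,1e-9)
        return np.stack([K[0,0]*p[:,0]*k+K[0,2],K[1,1]*p[:,1]*k+K[1,2]],1)
    return np.stack([K[0,0]*p[:,0]/p[:,2]+K[0,2],K[1,1]*p[:,1]/p[:,2]+K[1,2]],1)
def ray(c,row,col,fish=False):
    K=c["intrinsics"]; E=c["extrinsics"]; u=(col-K[0,2])/K[0,0]; v=(row-K[1,2])/K[1,1]
    if fish:
        th=np.hypot(u,v); s=np.sin(th)/max(th,1e-9); d=np.array([u*s,v*s,np.cos(th)])
    else: d=np.array([u,v,1.])
    return E[:3,3],E[:3,:3]@d
def onz(c,row,col,z,fish=False):
    o,d=ray(c,row,col,fish); return o+d*(z-o[2])/d[2]
BOX=np.array([[x,y,z] for x in(-.075,.075) for y in(-.03,.03) for z in(-.012,.018)])
FEET=np.array([[x,y,z] for x in(-.055,.055) for y in(-.021,.021) for z in(-.018,)])
PTS=np.vstack([BOX,FEET])
def sil(c,T,fish=False,S=4):
    p=proj(c,PTS@T[:3,:3].T+T[:3,3],fish); h=cv2.convexHull(p.astype(np.float32))
    m=np.zeros((384*S,512*S),np.uint8); cv2.fillPoly(m,[np.round((h+0.5)*S-0.5).astype(np.int32)],1)
    return cv2.resize(m.astype(np.float32),(512,384),interpolation=cv2.INTER_AREA)
def mk(x,y,z,Rm):
    T=np.eye(4);T[:3,:3]=Rm;T[:3,3]=[x,y,z];return T
def iou(c,T,reg,fish=False):
    m=sil(c,T,fish); r=reg.astype(np.float32); return np.minimum(m,r).sum()/np.maximum(m,r).sum()
E
cat > a.py <<'E'
from h import *
from itertools import product
cs={n:manip.capture(n) for n in("top","scene")}
import pickle
out={}
for n in ["bottom_tray_mid","round_tray_mid","square_tray_mid","rack","tin","scoop","sweet_pack"]:
    for k,c in cs.items():
        r=manip.outline_of(c,n)
        for q in r[:2]: print(n,k,round(q["conf"],2),np.round(q["centre"],1),q["region"].sum())
        r2=manip.find_in(c,n)
        print("   find",[(round(q["conf"],2),np.round(q["centre"],1)) for q in r2[:2]])
        if r: out[n,k]=r[0]
pickle.dump((cs,out),open("o.pkl","wb"))
for k,c in cs.items():
    im=c["frame"].copy()
    for i,n in enumerate(["round_tray_mid","square_tray_mid","rack","bottom_tray_mid"]):
        if (n,k) in out: 
            m=out[n,k]["region"].astype(np.uint8); ct,_=cv2.findContours(m,0,1); cv2.drawContours(im,ct,-1,[(0,255,0),(255,0,0),(0,255,255),(0,0,255)][i],1)
    cv2.imwrite(f"pics/seg_{k}.png",cv2.resize(im[90:290,150:450] if k=="top" else im[90:290,150:450],None,fx=2.6,fy=2.6))
E
python3 a.py
```

```text
bottom_tray_mid top 0.83 [167.  246.5] 1408
   find [(0.79, array([170.6, 244.8]))]
bottom_tray_mid scene 0.97 [214.  220.6] 1577
   find [(0.91, array([214.4, 217.9])), (0.41, array([145. , 294.8]))]
round_tray_mid top 0.76 [191.2 350.1] 1742
round_tray_mid top 0.54 [155.1 182.4] 661
   find [(0.76, array([189.9, 350.4]))]
round_tray_mid scene 0.95 [162.2 319. ] 1571
   find [(0.75, array([164.4, 318. ])), (0.22, array([222. , 364.7]))]
square_tray_mid top 0.74 [150.7 364.3] 1647
   find [(0.75, array([151.5, 361.5]))]
square_tray_mid scene 0.77 [147.6 296.5] 1249
   find [(0.83, array([146.9, 295.4]))]
rack top 0.79 [176.6 373. ] 2604
   find [(0.56, array([177.5, 370.1]))]
rack scene 0.78 [172.6 325.7] 1709
   find [(0.62, array([177.7, 328.6]))]
tin top 0.66 [154.6 183.4] 638
   find [(0.78, array([154. , 181.7])), (0.19, array([151.7, 361.1]))]
tin scene 0.59 [228.  150.4] 1077
   find [(0.58, array([227.8, 148. ]))]
scoop top 0.96 [271.7 340.4] 520
   find [(0.63, array([272.3, 342.3]))]
scoop scene 0.66 [219.9 369. ] 494
   find [(0.65, array([220.1, 369.4])), (0.33, array([161.1, 320.1]))]
sweet_pack top 0.69 [208.3 180.2] 728
   find [(0.72, array([208.9, 180.5]))]
sweet_pack scene 0.96 [266.9 178.4] 1180
   find [(0.82, array([267.9, 179. ])), (0.3, array([215., 218.]))]
```

```bash
cat > fit.py <<'E'
from h import *
import pickle
cs,out=pickle.load(open("o.pkl","rb"))
def rackR(yaw,tilt=np.radians(25)):
    # tray x = up slope, horizontally direction (cos yaw, sin yaw)
    return R.from_euler("z",yaw).as_matrix()@R.from_euler("y",-tilt).as_matrix()
def fit(n,f,x0,st,ks=("top","scene")):
    cost=lambda p:-sum(iou(cs[k],f(p),out[n,k]["region"]) for k in ks)
    best=minimize(cost,x0,method="Nelder-Mead",options=dict(initial_simplex=np.vstack([x0]+[np.array(x0)+np.eye(len(x0))[i]*st[i] for i in range(len(x0))]),xatol=1e-4,fatol=1e-5,maxiter=400))
    return best
c=cs["top"]
res={}
g=onz(c,*out["bottom_tray_mid","top"]["centre"],.02)
f=lambda p:mk(p[0],p[1],.018,R.from_euler("z",p[2]).as_matrix())
for ks in(("top",),("scene",),("top","scene")):
    b=fit("bottom_tray_mid",f,[g[0],g[1],0],[.02,.02,.2],ks); print("bottom",ks,b.x.round(4),b.fun)
res["bottom_tray_mid"]=f(b.x)
for n in("round_tray_mid","square_tray_mid"):
    g=onz(c,*out[n,"top"]["centre"],.085)
    f=lambda p:mk(p[0],p[1],p[3],rackR(p[2]))
    for ks in(("top",),("scene",),("top","scene")):
        b=fit(n,f,[g[0],g[1],-1.57,.084],[.02,.02,.2,.01],ks); print(n,ks,b.x.round(4),b.fun)
    res[n]=f(b.x)
pickle.dump(res,open("res.pkl","wb"))
for k,c in cs.items():
    im=c["frame"].copy()
    im=im[90:290,150:450]; im=cv2.resize(im,None,fx=2.6,fy=2.6,interpolation=cv2.INTER_CUBIC)
    for n,T in res.items():
        p=proj(c,BOX@T[:3,:3].T+T[:3,3]); p=((p-[150,90]+.5)*2.6-.5).round().astype(int)
        for i in range(8):
            for j in range(i):
                if bin(i^j).count("1")==1: cv2.line(im,tuple(map(int,p[i])),tuple(map(int,p[j])),(0,255,0),1)
    cv2.imwrite(f"pics/fit_{k}.png",im)
for n in ["tin","scoop","sweet_pack"]: print(n,onz(cs["top"],*out[n,"top"]["centre"],.02).round(3))
E
python3 fit.py
```

```text
bottom ('top',) [0.5811 0.2021 0.0016] -0.9526466131210327
bottom ('scene',) [0.584  0.2036 0.0042] -0.9645439982414246
bottom ('top', 'scene') [0.5822 0.2027 0.006 ] -1.9049173593521118
round_tray_mid ('top',) [ 0.561  -0.0672 -1.7346  0.0603] -0.9726774096488953
round_tray_mid ('scene',) [ 0.5505 -0.0561 -1.7265  0.0832] -0.9499082565307617
round_tray_mid ('top', 'scene') [ 0.5567 -0.0625 -1.7391  0.0787] -1.9088847637176514
square_tray_mid ('top',) [ 0.6579 -0.0806 -1.7128  0.0856] -0.9154298305511475
square_tray_mid ('scene',) [ 0.6719 -0.0865 -1.7125  0.071 ] -0.9575366377830505
square_tray_mid ('top', 'scene') [ 0.662  -0.0802 -1.712   0.0763] -1.8615672588348389
tin [0.601 0.361 0.02 ]
scoop [ 0.368 -0.073  0.02 ]
sweet_pack [0.461 0.343 0.02 ]
```

View pics/seg_top.png

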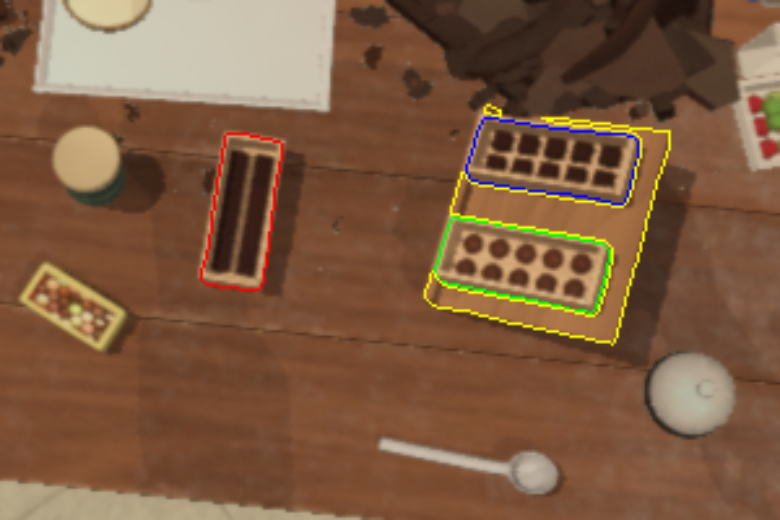

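```bash
sleep 1
```

```text
(no output)
```

View pics/fit_top.png

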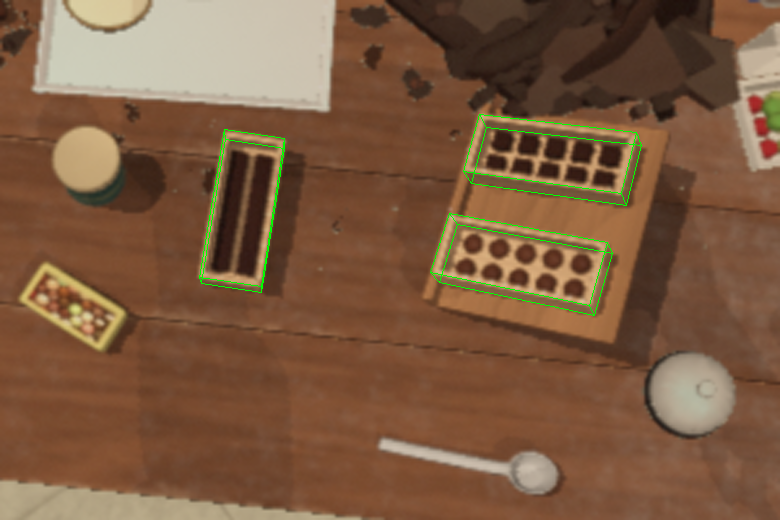

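View pics/fit_scene.png

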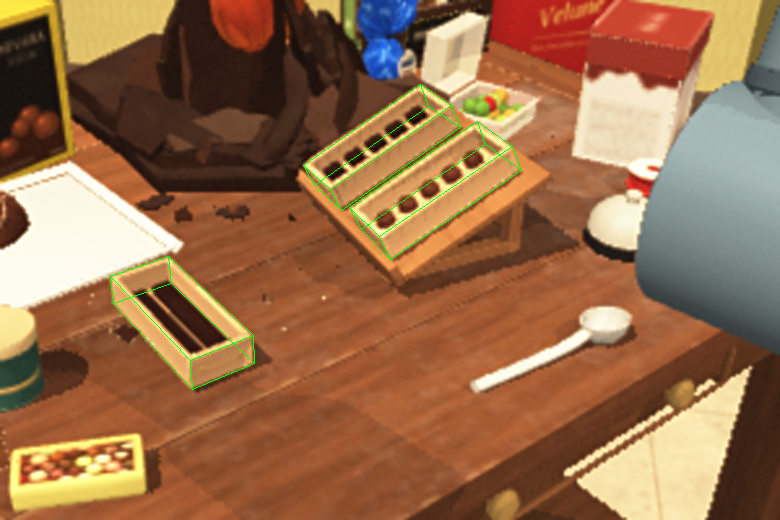

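```bash
cat > tgt.py <<'E'
from h import *
def report(T,Rm):
    s,p,C=tcp()
    rv=R.from_matrix(Rm@C.T).as_rotvec()
    print("shift mm",((T-p)*1e3).round(1),"rotvec",rv.round(4),"deg",np.degrees(np.linalg.norm(rv)).round(1))
def tool(n,y):
    x=-np.array(n)/np.linalg.norm(n); y=y-x*(x@y); y/=np.linalg.norm(y); return np.stack([x,y,np.cross(x,y)],1)
E
python3 - <<'E'
from tgt import *
s,p,C=tcp(); print(C.round(3)); c=manip.capture("wrist"); 
E=c["extrinsics"]; print("cam in tool",(C.T@(E[:3,3]-p)).round(4)); print((C.T@E[:3,:3]).round(3))
yaw=-1.735
T=R.from_euler("z",yaw).as_matrix()@R.from_euler("y",-np.radians(25)).as_matrix()
print(T.round(3))
P=np.array([.5567,-.0625,.077]); n=T[:,2]
for sg in(1,-1):
    report(P+n*.08,tool(n,sg*T[:,1]))
    print(tool(n,sg*T[:,1]).round(3))
for sg in(1,-1):
    report(np.array([.612,.2027,.15]),tool([0,0,1.],sg*np.array([0,1.,0])))
E
```

```text
[[ 0.     0.298 -0.955]
 [-0.    -0.955 -0.298]
 [-1.     0.     0.   ]]
cam in tool [-0.144  -0.0014 -0.081 ]
[[ 0.    -0.317  0.948]
 [ 1.     0.001  0.   ]
 [-0.001  0.948  0.317]]
[[-0.148  0.987  0.069]
 [-0.894 -0.163  0.417]
 [ 0.423  0.     0.906]]
shift mm [390.8 519.7 -81.8] rotvec [-0.3462  0.3014  1.0855] deg 67.5
[[-0.069  0.987 -0.148]
 [-0.417 -0.163 -0.894]
 [-0.906  0.     0.423]]
shift mm [390.8 519.7 -81.8] rotvec [-0.3418 -0.3929 -2.0001] deg 118.4
[[-0.069 -0.987  0.148]
 [-0.417  0.163  0.894]
 [-0.906 -0.    -0.423]]
shift mm [440.5 751.6 -81.3] rotvec [0.0000e+00 1.0000e-04 2.8389e+00] deg 162.7
shift mm [440.5 751.6 -81.3] rotvec [ 1.000e-04 -0.000e+00 -3.027e-01] deg 17.3
```

```bash
python3 -m jog '[[24,32,4,-0.022,0.019,0.068],[48,64,8,-0.043,0.038,0.136],[72,96,10,-0.065,0.057,0.204],[96,128,10,-0.087,0.075,0.272],[120,160,10,-0.108,0.094,0.339]]' -1 && python3 -m jog '[[24,32,0,-0.022,0.019,0.068],[48,64,0,-0.043,0.038,0.136],[72,96,0,-0.065,0.057,0.204],[96,128,0,-0.087,0.075,0.272],[120,160,0,-0.108,0.094,0.339]]' && python3 -m jog '[[24,32,0,-0.022,0.019,0.068],[48,64,0,-0.043,0.038,0.136],[72,96,0,-0.065,0.057,0.204],[96,128,0,-0.087,0.075,0.272],[120,160,0,-0.108,0.094,0.339]]'
python3 - <<'E'
from tgt import *
T=R.from_euler("z",-1.735).as_matrix()@R.from_euler("y",-np.radians(25)).as_matrix()
n=T[:,2];report(np.array([.5567,-.0625,.077])+n*.1,tool(n,T[:,1]))
E
```

```text
clock: 2.12
eef_pos: [0.2922, -0.3876, 0.2417]
ee_rot: [-0.257, -0.63, -0.19, 0.707]
ft_force: [1.1, -0.3, -0.4]
finger_gap: 0.0856
clock: 2.53
eef_pos: [0.4124, -0.2271, 0.2418]
ee_rot: [-0.397, -0.541, -0.267, 0.692]
ft_force: [0.6, -1.0, 0.5]
finger_gap: 0.0857
clock: 2.95
eef_pos: [0.5325, -0.0668, 0.2415]
ee_rot: [-0.523, -0.433, -0.336, 0.653]
ft_force: [-0.2, -2.1, -0.2]
finger_gap: 0.0851
shift mm [ 31.1  46.  -73.9] rotvec [-0.0212  0.0192  0.0646] deg 4.0
```

```bash
python3 -m jog '[[16,22,-37,-0.01,0.01,0.032],[31,46,-74,-0.021,0.019,0.065],[31,46,-74,-0.021,0.019,0.065],[31,46,-74,-0.021,0.019,0.065]]'
cat > w.py <<'E'
from tgt import *
import pickle,sys
name=sys.argv[1]; names=sys.argv[2:]
T=pickle.load(open("res.pkl","rb"))
for a in range(1):
    c=manip.capture("wrist")
    im=cv2.resize(c["frame"],None,fx=1.5,fy=1.5,interpolation=cv2.INTER_CUBIC)
    outs={}
    for n in names:
        r=manip.outline_of(c,n)
        if not r: print("none",n); continue
        outs[n]=r[0]; print(n,[(round(q["conf"],2),np.round(q["centre"],1),int(q["region"].sum())) for q in r[:2]])
        m=cv2.resize(r[0]["region"].astype(np.uint8),None,fx=1.5,fy=1.5,interpolation=0); ct,_=cv2.findContours(m,0,1); cv2.drawContours(im,ct,-1,(0,0,255),1)
    for n,M in T.items():
        p=proj(c,BOX@M[:3,:3].T+M[:3,3],True); p=((p+.5)*1.5-.5).round().astype(int)
        for i in range(8):
            for j in range(i):
                if bin(i^j).count("1")==1: cv2.line(im,tuple(map(int,p[i])),tuple(map(int,p[j])),(0,255,0),1)
    cv2.imwrite(f"pics/{name}.png",im); pickle.dump((c,outs),open(f"{name}.pkl","wb"))
E
python3 w.py w1 round_tray_mid square_tray_mid
```

```text
clock: 3.28
eef_pos: [0.561, -0.0213, 0.164]
ee_rot: [-0.544, -0.408, -0.349, 0.645]
ft_force: [-0.6, 0.4, -0.3]
finger_gap: 0.0855
none round_tray_mid
square_tray_mid [(0.75, array([178.6, 380.4]), 10797)]
```

View pics/w1.png

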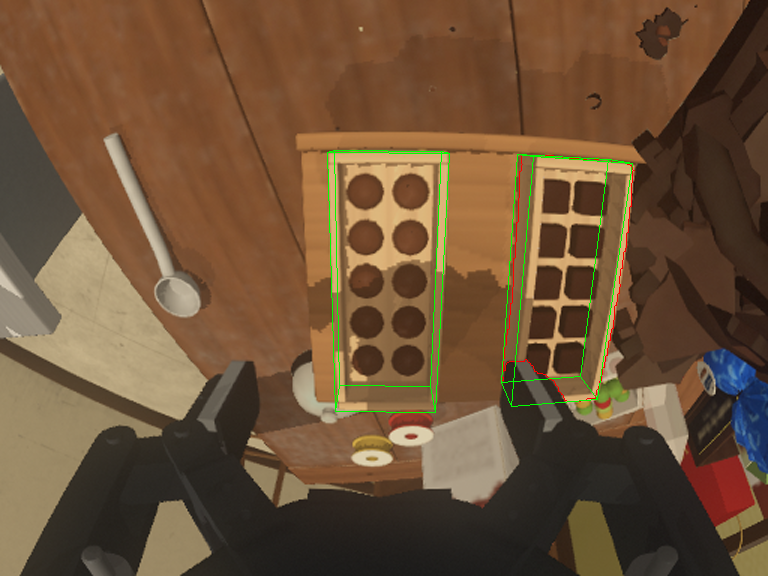

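Run:
```python
from tgt import *
T=R.from_euler("z",-1.735).as_matrix()@R.from_euler("y",-np.radians(25)).as_matrix()
n=T[:,2];
for h in(.03,0,-.013): report(np.array([.5567,-.0625,.077])+n*h,tool(n,T[:,1]))
```

```text
shift mm [ -3.9 -26.1 -64.8] rotvec [-0.0007  0.0019  0.0048] deg 0.3
shift mm [ -6.  -38.6 -92. ] rotvec [-0.0007  0.0019  0.0048] deg 0.3
shift mm [  -6.9  -44.  -103.7] rotvec [-0.0007  0.0019  0.0048] deg 0.3
```

```bash
python3 -m jog '[[-2,-13,-32,0,0,0.005],[-4,-26,-65,0,0,0.005],[-4,-26,-65,0,0,0.005]]'; python3 w.py w2 round_tray_mid
python3 - <<'E'
from tgt import *
T=R.from_euler("z",-1.735).as_matrix()@R.from_euler("y",-np.radians(25)).as_matrix()
n=T[:,2];
for h in(.03,0,-.013): report(np.array([.5567,-.0625,.077])+n*h,tool(n,T[:,1]))
E
```

```text
clock: 3.68
eef_pos: [0.5543, -0.0518, 0.0991]
ee_rot: [-0.543, -0.409, -0.349, 0.645]
ft_force: [-2.4, -0.4, -1.0]
finger_gap: 0.0851
none round_tray_mid
shift mm [1.2 0.4 0.6] rotvec [-0.0009 -0.0004  0.0014] deg 0.1
shift mm [ -0.8 -12.1 -26.5] rotvec [-0.0009 -0.0004  0.0014] deg 0.1
shift mm [ -1.7 -17.5 -38.3] rotvec [-0.0009 -0.0004  0.0014] deg 0.1
```

View pics/w2.png

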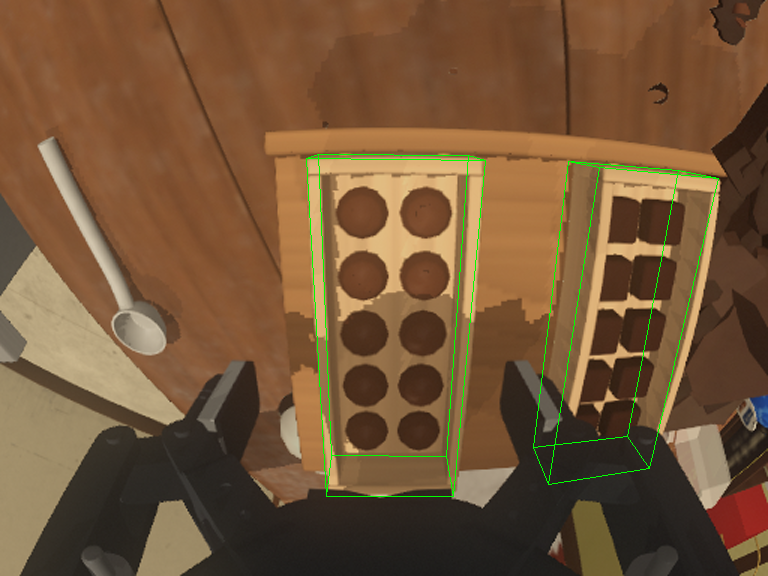

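```bash
python3 -m jog '[[0,-4,-9,0,0,0],[-0.5,-8,-18,0,0,0],[-1,-13,-28,0,0,0],[-1.5,-17,-38,0,0,0],[-1.5,-17,-38,0,0,0]]'; python3 w.py w3
python3 - <<'E'
from tgt import *
T=R.from_euler("z",-1.735).as_matrix()@R.from_euler("y",-np.radians(25)).as_matrix()
n=T[:,2];
for h in(-.013,): report(np.array([.5567,-.0625,.077])+n*h,tool(n,T[:,1]))
E
```

```text
clock: 4.2
eef_pos: [0.5565, -0.0664, 0.0634]
ee_rot: [-0.545, -0.41, -0.348, 0.643]
ft_force: [-0.7, 0.5, 0.4]
finger_gap: 0.0854
shift mm [-1.  -1.8  1. ] rotvec [-0.0012 -0.0003 -0.001 ] deg 0.1
```

View pics/w3.png

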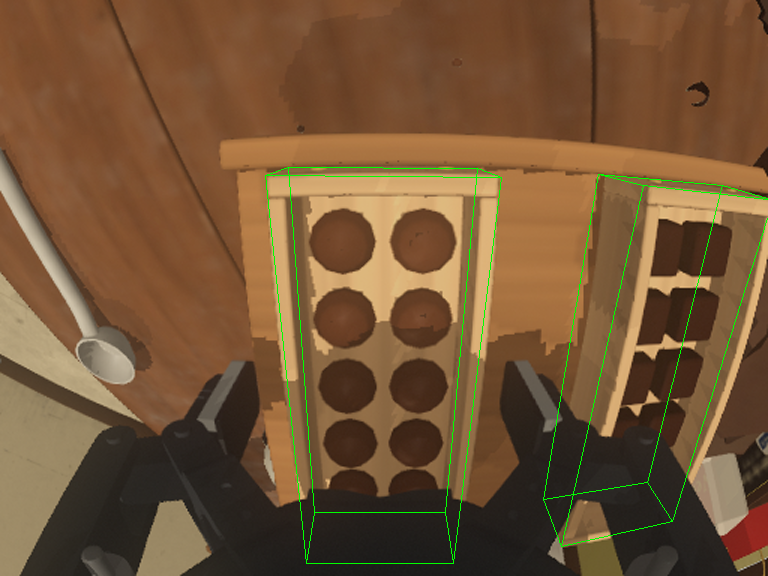

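```bash
python3 -m jog '[[0,-1,0,0,0,0],[0,-1,0,0,0,0],[0,-1,0,0,0,0],[0,-1,0,0,0,0],[0,-1,0,0,0,0]]' 1; python3 -m jog '[[0,0,0,0,0,0],[0,0,0,0,0,0],[0,0,0,0,0,0]]';python3 w.py w4
python3 - <<'E'
from tgt import *
T=R.from_euler("z",-1.735).as_matrix()@R.from_euler("y",-np.radians(25)).as_matrix()
n=T[:,2];
for h in(-.013,): report(np.array([.5567,-.0625,.077])+n*h,tool(n,T[:,1]))
E
```

```text
clock: 4.67
eef_pos: [0.5581, -0.0665, 0.0655]
ee_rot: [-0.546, -0.411, -0.348, 0.642]
ft_force: [0.4, 2.9, 4.8]
finger_gap: 0.0588
clock: 4.92
eef_pos: [0.5581, -0.0665, 0.0655]
ee_rot: [-0.546, -0.411, -0.348, 0.642]
ft_force: [-0.7, 3.1, 6.2]
finger_gap: 0.059
shift mm [-2.4 -1.5 -0.3] rotvec [-0.0013  0.0027 -0.0022] deg 0.2
```

View pics/w4.png

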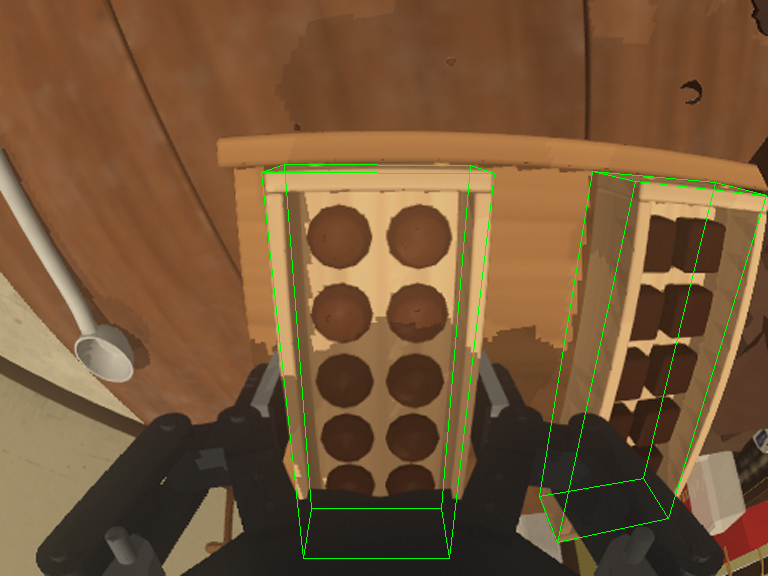

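```bash
python3 -m jog '[[0.5,3,6,0,0,0],[1.5,8,18,0,0,0],[3,17,36,0,0,0],[4,25,54,0,0,0],[5,33,72,0,0,0]]'; python3 -m jog '[[0,0,20,0,0,0],[0,0,50,0,0,0],[0,0,70,0,0,0],[0,0,70,0,0,0],[0,0,70,0,0,0]]'; python3 w.py w5;cp w5.pkl /tmp
python3 - <<'E'
from tgt import *
s,p,C=tcp(); print(C.round(3),s["q"].round(2))
report(np.array([.612,.2027,.16]),tool([0,0,1.],np.array([0,1.,0])))
E
```

```text
clock: 5.38
eef_pos: [0.561, -0.0333, 0.1365]
ee_rot: [-0.545, -0.409, -0.349, 0.643]
ft_force: [0.0, -0.3, -3.1]
finger_gap: 0.0589
clock: 5.8
eef_pos: [0.5626, -0.0335, 0.2069]
ee_rot: [-0.546, -0.411, -0.348, 0.642]
ft_force: [0.3, -0.1, -2.3]
finger_gap: 0.0588
[[-0.069  0.987 -0.147]
 [-0.415 -0.162 -0.895]
 [-0.907 -0.001  0.421]] [ 0.05  0.46  0.06  1.27 -0.42  1.81]
shift mm [ 50.4 236.3 -45.4] rotvec [0.3767 0.3183 1.703 ] deg 101.6
```

View pics/w5.png

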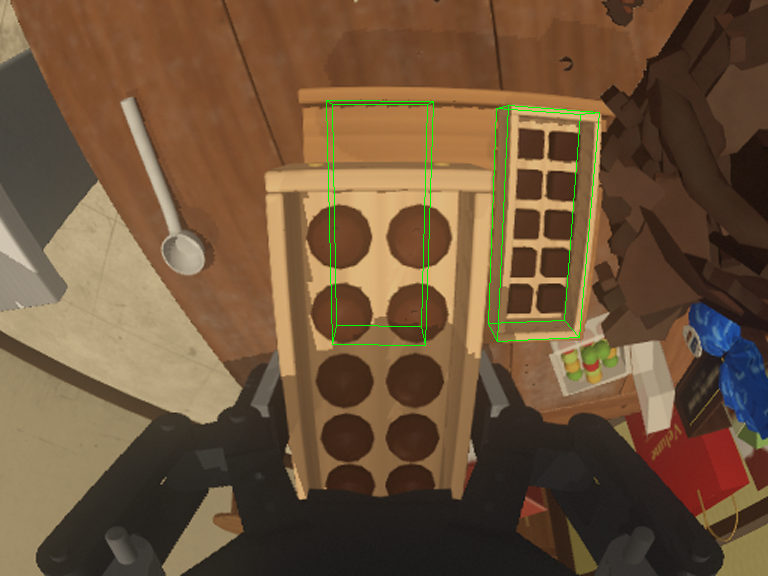

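```bash
cat > held.py <<'E'
from tgt import *
import pickle,sys
# usage: held.py pkl  (x y)x2 display pixels of the low-end outer rim corners -> tray centre in tool frame
c,_=pickle.load(open(sys.argv[1],"rb")); v=[float(a) for a in sys.argv[2:6]]
s,p,C=tcp(); E=c["extrinsics"]
rs=[]
for u,w in (v[:2],v[2:]):
    o,d=ray(c,(w+.5)/1.5-.5,(u+.5)/1.5-.5,True); rs.append((C.T@(o-p),C.T@d))
for xr in np.arange(-.040,-.020,.002):
    q=[o+d*(xr-o[0])/d[0] for o,d in rs]
    w=q[1]-q[0]
    print("rim tool x",round(xr,3),"width",np.linalg.norm(w).round(4),"mid y,z",((q[0]+q[1])/2)[1:].round(4),"-> centre tool x %.4f z %.4f"%(xr+.018,(q[0][2]+q[1][2])/2+.075),"skew",round(w[2]/w[1],4))
E
python3 held.py w5.pkl 266 172 495 170.5
python3 - <<'E'
import cv2
im=cv2.imread("pics/w5.png")[140:220,240:520]; cv2.imwrite("pics/w5c.png",cv2.resize(im,None,fx=2.8,fy=2.8,interpolation=cv2.INTER_CUBIC))
E
```

```text
rim tool x -0.04 width 0.0551 mid y,z [ 0.0002 -0.0733] -> centre tool x -0.0220 z 0.0017 skew -0.0069
rim tool x -0.038 width 0.0562 mid y,z [ 0.0002 -0.0731] -> centre tool x -0.0200 z 0.0019 skew -0.0069
rim tool x -0.036 width 0.0572 mid y,z [ 0.0002 -0.073 ] -> centre tool x -0.0180 z 0.0020 skew -0.0069
rim tool x -0.034 width 0.0582 mid y,z [ 0.0002 -0.0728] -> centre tool x -0.0160 z 0.0022 skew -0.0069
rim tool x -0.032 width 0.0593 mid y,z [ 0.0002 -0.0727] -> centre tool x -0.0140 z 0.0023 skew -0.0069
rim tool x -0.03 width 0.0603 mid y,z [ 0.0003 -0.0725] -> centre tool x -0.0120 z 0.0025 skew -0.0069
rim tool x -0.028 width 0.0614 mid y,z [ 0.0003 -0.0724] -> centre tool x -0.0100 z 0.0026 skew -0.0069
rim tool x -0.026 width 0.0624 mid y,z [ 0.0003 -0.0722] -> centre tool x -0.0080 z 0.0028 skew -0.0069
rim tool x -0.024 width 0.0635 mid y,z [ 0.0003 -0.0721] -> centre tool x -0.0060 z 0.0029 skew -0.0069
rim tool x -0.022 width 0.0645 mid y,z [ 0.0003 -0.0719] -> centre tool x -0.0040 z 0.0031 skew -0.0069
```

View pics/w5c.png

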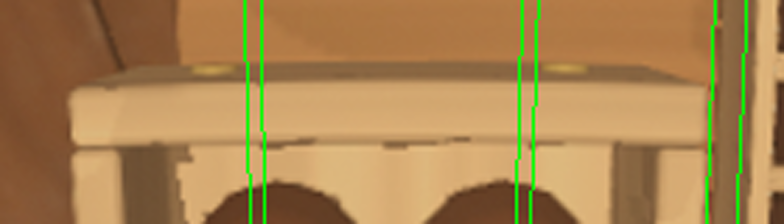

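```bash
python3 -m jog '[[2,8,2,0.011,0.009,0.05],[5,20,4,0.033,0.028,0.15],[8,34,5,0.055,0.047,0.25],[11,48,5,0.078,0.066,0.35],[14,62,5,0.1,0.084,0.451]]'; python3 -m jog '[[3,14,0,0.022,0.019,0.1],[6,28,0,0.044,0.038,0.2],[9,42,0,0.066,0.056,0.301],[12,56,0,0.089,0.075,0.401],[15,70,0,0.111,0.094,0.501]]';  python3 -m jog '[[3,14,0,0.022,0.019,0.1],[6,28,0,0.044,0.038,0.2],[9,42,0,0.066,0.056,0.301],[12,56,0,0.089,0.075,0.401],[15,70,0,0.111,0.094,0.501]]'
python3 - <<'E'
from tgt import *
s,p,C=tcp(); print(C.round(3),s["q"].round(2))
a=.006
report(np.array([.6098,.2027,.14]),tool([0,0,1.],np.array([-np.sin(a),np.cos(a),0])))
E
```

```text
clock: 6.27
eef_pos: [0.5745, 0.0287, 0.2087]
ee_rot: [0.639, 0.319, 0.488, -0.502]
ft_force: [-0.5, 0.3, -1.3]
finger_gap: 0.0591
clock: 6.68
eef_pos: [0.5892, 0.0986, 0.2086]
ee_rot: [0.701, 0.2, 0.608, -0.315]
ft_force: [-0.3, -1.2, -3.0]
finger_gap: 0.0594
clock: 7.1
eef_pos: [0.6043, 0.1683, 0.2085]
ee_rot: [0.716, 0.067, 0.687, -0.106]
ft_force: [0.2, 0.1, -2.4]
finger_gap: 0.0586
[[ 0.034  0.244  0.969]
 [-0.059  0.969 -0.242]
 [-0.998 -0.049  0.047]] [ 0.2   0.48  0.17  1.25 -0.06  0.45]
shift mm [  5.5  34.4 -68.5] rotvec [0.0548 0.0411 0.2513] deg 14.9
```

```bash
python3 -m jog '[[2,14,0,0.02,0.014,0.1],[5,28,0,0.045,0.034,0.2],[5.5,34.5,-20,0.055,0.041,0.251],[5.5,34.5,-45,0.055,0.041,0.251],[5.5,34.5,-60,0.055,0.041,0.251]]';python3 -m jog '[[0,0,-8,0,0,0],[0,0,-8,0,0,0],[0,0,-8,0,0,0]]'; python3 w.py w6 bottom_tray_mid
python3 - <<'E'
from tgt import *
s,p,C=tcp(); print(C.round(3),s["q"].round(2))
a=.006
report(np.array([.6098,.2027,.14]),tool([0,0,1.],np.array([-np.sin(a),np.cos(a),0])))
E
```

```text
clock: 7.52
eef_pos: [0.6092, 0.2022, 0.1462]
ee_rot: [0.707, -0.0, 0.708, 0.0]
ft_force: [-0.9, 0.4, -2.9]
finger_gap: 0.0587
clock: 7.77
eef_pos: [0.6104, 0.2023, 0.1421]
ee_rot: [0.708, 0.0, 0.706, 0.0]
ft_force: [0.6, 0.7, -1.7]
finger_gap: 0.0588
bottom_tray_mid [(0.87, array([ 85.9, 253.7]), 3183)]
[[ 0.007 -0.     1.   ]
 [ 0.002  1.     0.   ]
 [-1.     0.002  0.007]] [0.22 0.55 0.12 1.14 0.   0.22]
shift mm [-2.3  0.  -4.2] rotvec [-0.0017  0.0068  0.0056] deg 0.5
```

View pics/w6.png

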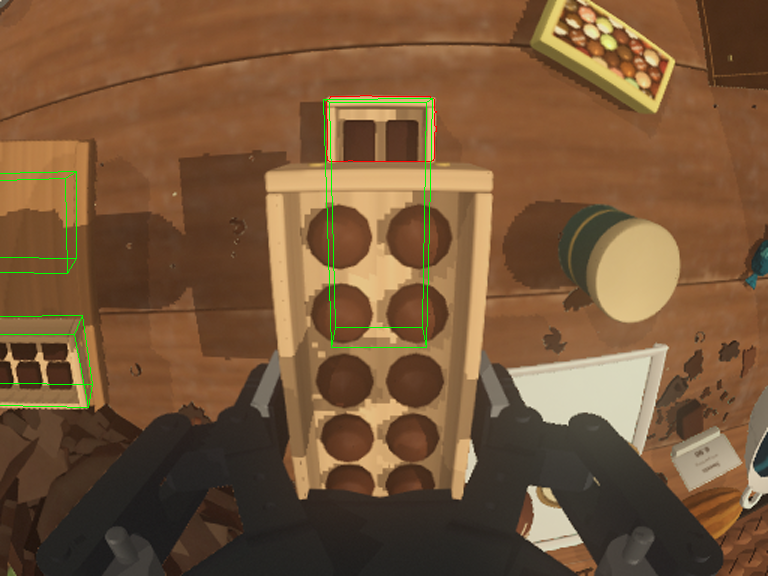

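Run:
```python
import pickle,cv2
c,o=pickle.load(open("w6.pkl","rb"))
cv2.imwrite("pics/w6c.png",cv2.resize(c["frame"][55:120,205:305],None,fx=8,fy=8,interpolation=cv2.INTER_CUBIC))
```

```text
(no output)
```

View pics/w6c.png

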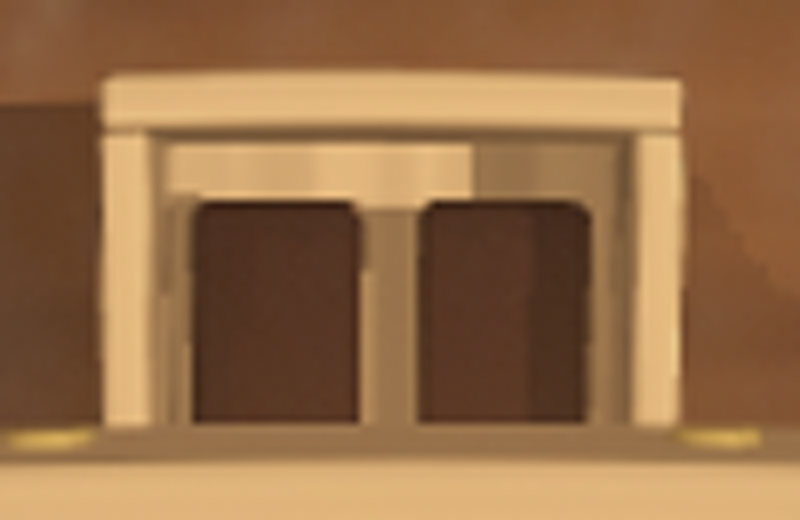

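Run:
```python
from tgt import *
import pickle
c,o=pickle.load(open("w6.pkl","rb")); s,p,C=tcp()
f=lambda u,v:((v+.5)/8-.5+55,(u+.5)/8-.5+205)
A=[onz(c,*f(*q),.036,True) for q in((102,79),(683,80),(104,425),(681,425))]
for a in A: print(a.round(4))
w=A[0]-A[1]; print("width",np.linalg.norm(w),"yaw from end",np.arctan2(w[1],w[0])-np.pi/2, "yaw sides",[np.arctan2((A[i+2]-A[i])[1],(A[i+2]-A[i])[0]) for i in(0,1)])
near=(A[0]+A[1])/2; print("centre bottom",near[:2]+[.075,0])
g=lambda u,v:((v+.5)/1.5-.5,(u+.5)/1.5-.5)
B=[onz(c,*g(*q),p[2]+.031,True) for q in((265.7,171.6),(493,170.8))]; w=B[0]-B[1]; print("held",B[0].round(4),B[1].round(4),np.linalg.norm(w),"yaw",np.arctan2(w[1],w[0])-np.pi/2)
h=(B[0]+B[1])/2; print("held near mid",h.round(4),"rel",(h-near)[:2].round(4),"tcp",p)
```

```text
[0.5065 0.1743 0.036 ]
[0.5065 0.2341 0.036 ]
[0.5431 0.1741 0.036 ]
[0.543  0.2344 0.036 ]
width 0.059856945787714035 yaw from end -3.1411875888901566 yaw sides [np.float64(-0.004782015020899509), np.float64(0.008026648933011488)]
centre bottom [0.58147901 0.20419496]
held [0.5366 0.1748 0.1752] [0.5364 0.232  0.1752] 0.05723104022306648 yaw -3.1367641379909657
held near mid [0.5365 0.2034 0.1752] rel [ 0.03   -0.0008] tcp [0.61205448 0.20268491 0.14423246]
```

```bash
python3 -m jog '[[-1,1,-15,0,0.004,0],[-1.5,1,-30,0,0.007,0],[-1.5,1,-50,0,0.007,0],[-1.5,1,-60,0,0.007,0],[-1.5,1,-60,0,0.007,0]]';python3 -m jog '[[0,0,0,0,0,0],[0,0,0,0,0,0],[0,0,0,0,0,0]]'
python3 - <<'E'
from tgt import *
import pickle
s,p,C=tcp(); c=manip.capture("wrist"); s,p2,C2=tcp(); print(p,p2); print(C.round(4),s["ft_force"])
pickle.dump((c,p,C),open("w7.pkl","wb"))
cv2.imwrite("pics/w7c.png",cv2.resize(c["frame"][10:140,150:350],None,fx=4,fy=4,interpolation=cv2.INTER_CUBIC))
E
```

```text
clock: 8.28
eef_pos: [0.6086, 0.2032, 0.0816]
ee_rot: [0.705, 0.0, 0.709, 0.0]
ft_force: [-0.4, -0.1, -3.0]
finger_gap: 0.0591
clock: 8.53
eef_pos: [0.6113, 0.2039, 0.0851]
ee_rot: [0.708, 0.001, 0.707, 0.001]
ft_force: [-0.4, 0.0, -3.1]
finger_gap: 0.0589
[0.61125142 0.20389656 0.08507393] [0.61112242 0.20389955 0.08492535]
[[ 1.3e-03 -5.0e-04  1.0e+00]
 [ 2.1e-03  1.0e+00  5.0e-04]
 [-1.0e+00  2.1e-03  1.3e-03]] [ 1.30180572 -0.15716951 -2.37865978]
```

View pics/w7c.png

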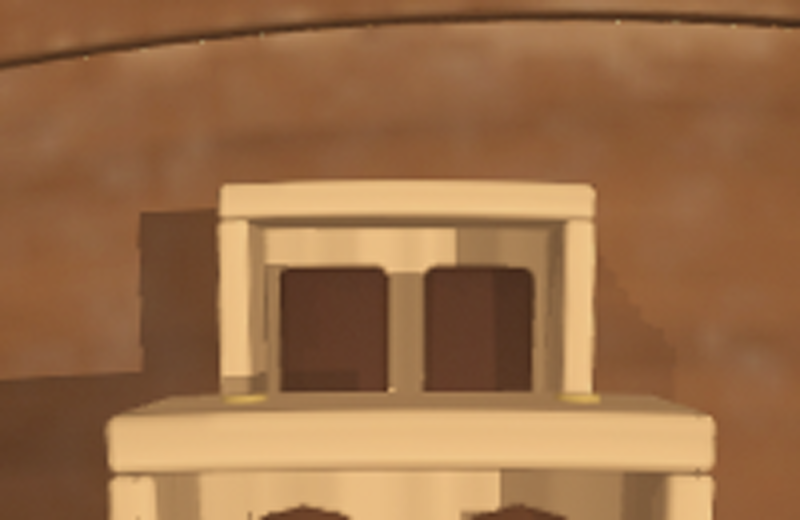

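Run:
```python
from tgt import *
import pickle
c,p,C=pickle.load(open("w7.pkl","rb"))
f=lambda u,v:((v+.5)/4-.5+10,(u+.5)/4-.5+150)
def L(qs,z):
    A=[onz(c,*f(*q),z,True) for q in qs]; w=A[1]-A[0]; print(z,A[0].round(4),A[1].round(4),"w",np.linalg.norm(w).round(4),"yaw",-w[0]/w[1]); return (A[0]+A[1])/2
n=L([(220,186),(596,187)],.036)
for rz in(.029,.031,.033): 
    h=L([(108,419),(714,420)],p[2]+rz); print("rel",(h-n).round(4)*1e3,"bottom c",(n[:2]+[.075,0]).round(4))
```

```text
0.036 [0.5063 0.1744 0.036 ] [0.5065 0.2344 0.036 ] w 0.06 yaw -0.0021877893563457987
0.11407393206769614 [0.5379 0.1751 0.1141] [0.5379 0.2346 0.1141] w 0.0594 yaw -0.0006033407293516261
rel [31.5  0.5 78.1] bottom c [0.5814 0.2044]
0.11607393206769615 [0.5377 0.1757 0.1161] [0.5378 0.2341 0.1161] w 0.0584 yaw -0.000603340729351337
rel [31.3  0.5 80.1] bottom c [0.5814 0.2044]
0.11807393206769615 [0.5376 0.1762 0.1181] [0.5376 0.2335 0.1181] w 0.0574 yaw -0.0006033407293510375
rel [31.2  0.5 82.1] bottom c [0.5814 0.2044]
```

```bash
python3 -m jog '[[-1.3,-0.5,-8,0,0,0],[-1.3,-0.5,-18,0,0,0],[-1.3,-0.5,-28,0,0,0],[-1.3,-0.5,-35,0,0,0],[-1.3,-0.5,-38,0,0,0]]';python3 -m jog '[[0,0,0,0,0,0],[0,0,-2,0,0,0],[0,0,-4,0,0,0],[0,0,-4,0,0,0]]'; python3 -c "
from tgt import *
s,p,C=tcp();print(C.round(4),p)"
```

```text
clock: 9.0
eef_pos: [0.607, 0.2027, 0.0428]
ee_rot: [0.705, 0.0, 0.709, 0.0]
ft_force: [-0.4, -0.4, -2.3]
finger_gap: 0.059
clock: 9.33
eef_pos: [0.6089, 0.2031, 0.0413]
ee_rot: [0.707, 0.0, 0.708, 0.001]
ft_force: [-0.3, -0.1, -1.6]
finger_gap: 0.0592
[[-1.3e-03 -5.0e-04  1.0e+00]
 [ 1.5e-03  1.0e+00  5.0e-04]
 [-1.0e+00  1.5e-03 -1.3e-03]] [0.60885958 0.20314716 0.04130944]
```

```bash
python3 -m jog '[[0.5,0,-1,0,0,0],[0.5,0,-2,0,0,0],[0.5,0,-2,0,0,0]]';python3 -m jog '[[0,0,-1,0,0,0],[0,0,-1.5,0,0,0],[0,0,-1.5,0,0,0],[0,0,-1.5,0,0,0]]'
python3 - <<'E'
from tgt import *
import pickle
s,p,C=tcp();print(C.round(4),p)
c=manip.capture("wrist");cv2.imwrite("pics/w8.png",cv2.resize(c["frame"][10:210,130:370],None,fx=3,fy=3,interpolation=cv2.INTER_CUBIC))
c=manip.capture("scene");cv2.imwrite("pics/s8.png",cv2.resize(c["frame"][130:270,130:330],None,fx=4,fy=4,interpolation=cv2.INTER_CUBIC))
E
```

```text
clock: 9.58
eef_pos: [0.6093, 0.2031, 0.0394]
ee_rot: [0.707, 0.0, 0.708, 0.001]
ft_force: [-0.7, 0.1, -2.4]
finger_gap: 0.0592
clock: 9.92
eef_pos: [0.6091, 0.2031, 0.0378]
ee_rot: [0.707, 0.0, 0.708, 0.001]
ft_force: [0.0, 0.3, -2.4]
finger_gap: 0.0594
[[-1.7e-03 -5.0e-04  1.0e+00]
 [ 1.5e-03  1.0e+00  5.0e-04]
 [-1.0e+00  1.5e-03 -1.7e-03]] [0.60912179 0.2031163  0.037805  ]
```

View pics/w8.png

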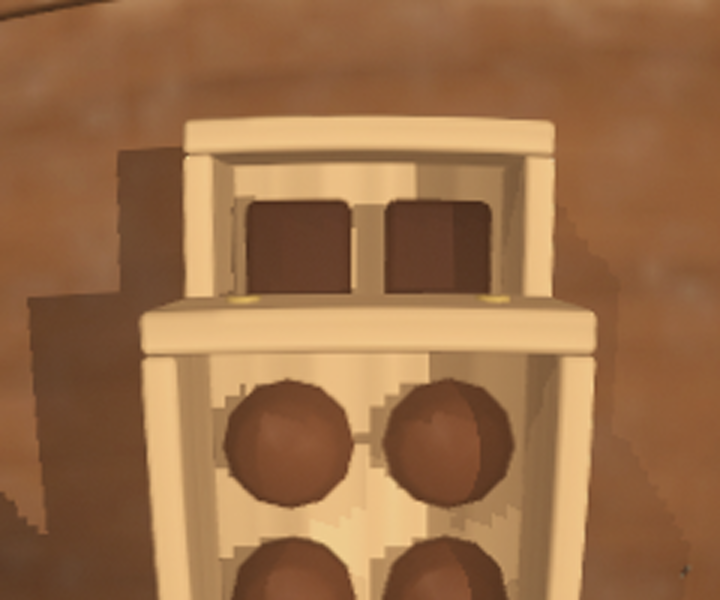

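View pics/s8.png

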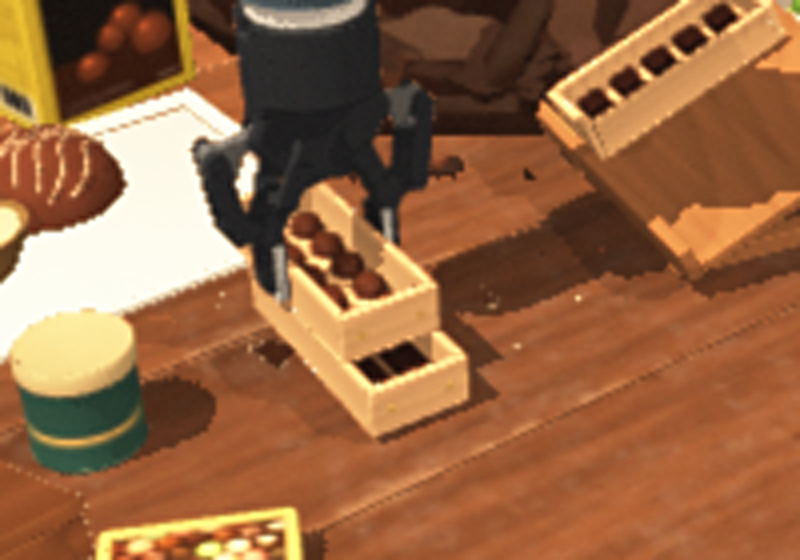

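```bash
python3 -m jog '[[0,0,-1,0,0,0],[0,0,-1,0,0,0],[0,0,-1,0,0,0]]'; python3 -m jog '[[0,0,-1,0,0,0],[0,0,-1,0,0,0],[0,0,-1,0,0,0]]'
python3 - <<'E'
from tgt import *
c=manip.capture("wrist"); s,p,C=tcp();print(C.round(4),p)
cv2.imwrite("pics/w9.png",cv2.resize(c["frame"][10:210,130:370],None,fx=3,fy=3,interpolation=cv2.INTER_CUBIC))
f=lambda u,v:((v+.5)/3-.5+10,(u+.5)/3-.5+130)
def L(qs,z):
    A=[onz(c,*f(*q),z,True) for q in qs]; w=A[1]-A[0]; print(z,A[0].round(4),A[1].round(4),"w",np.linalg.norm(w).round(4)); return (A[0]+A[1])/2
n=L([(186,122),(554,123)],.036)
for rz in(.028,.03):
    h=L([(141,317),(596,318)],.0378+rz); print((h-n).round(4))
E
```

```text
clock: 10.27
eef_pos: [0.6094, 0.2032, 0.0373]
ee_rot: [0.707, 0.0, 0.707, 0.001]
ft_force: [-1.1, 0.5, 2.0]
finger_gap: 0.0592
clock: 10.52
eef_pos: [0.6094, 0.2032, 0.0373]
ee_rot: [0.707, 0.0, 0.707, 0.001]
ft_force: [-3.5, -0.5, 6.8]
finger_gap: 0.0593
[[-5.0e-04 -6.0e-04  1.0e+00]
 [ 1.4e-03  1.0e+00  6.0e-04]
 [-1.0e+00  1.4e-03 -5.0e-04]] [0.6093912  0.20320479 0.03728786]
0.036 [0.5068 0.1748 0.036 ] [0.5069 0.234  0.036 ] w 0.0593
0.0658 [0.5365 0.1743 0.0658] [0.5366 0.2341 0.0658] w 0.0599
[ 0.0297 -0.0002  0.0298]
0.0678 [0.5364 0.1748 0.0678] [0.5364 0.2336 0.0678] w 0.0588
[ 0.0296 -0.0002  0.0318]
```

```bash
python3 -m jog '[[0,0,0,0,0,0],[0,0,0,0,0,0],[0,0,0,0,0,0],[0,0,0,0,0,0],[0,0,0,0,0,0]]' -1; python3 -m jog '[[0,0,5,0,0,0],[0,0,20,0,0,0],[0,0,45,0,0,0],[0,0,80,0,0,0],[0,0,120,0,0,0]]'
python3 - <<'E'
from tgt import *
import pickle
for n in("wrist","scene","top"):
    c=manip.capture(n); 
    if n=="wrist": cv2.imwrite("pics/x_wrist.png",cv2.resize(c["frame"],None,fx=1.5,fy=1.5)); pickle.dump(c,open("x_wrist.pkl","wb"))
    elif n=="scene": cv2.imwrite("pics/x_scene.png",cv2.resize(c["frame"][130:270,130:330],None,fx=4,fy=4,interpolation=cv2.INTER_CUBIC))
    else: cv2.imwrite("pics/x_top.png",cv2.resize(c["frame"][90:290,150:450],None,fx=2.6,fy=2.6,interpolation=cv2.INTER_CUBIC))
E
```

```text
clock: 10.98
eef_pos: [0.6092, 0.2031, 0.0356]
ee_rot: [0.706, 0.0, 0.708, 0.001]
ft_force: [0.4, 0.4, -0.1]
finger_gap: 0.0851
clock: 11.4
eef_pos: [0.6075, 0.2027, 0.1554]
ee_rot: [0.705, 0.0, 0.709, 0.0]
ft_force: [0.7, 0.7, -0.2]
finger_gap: 0.0856
```

View pics/x_wrist.png

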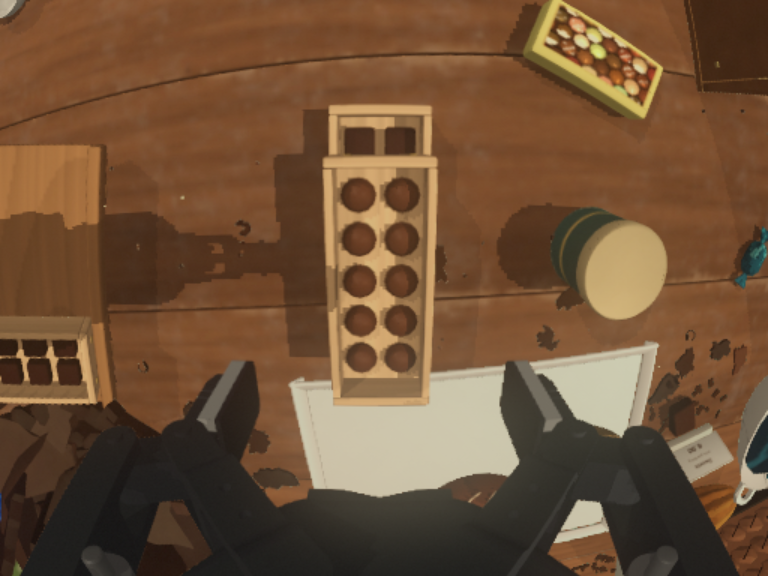

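View pics/x_scene.png

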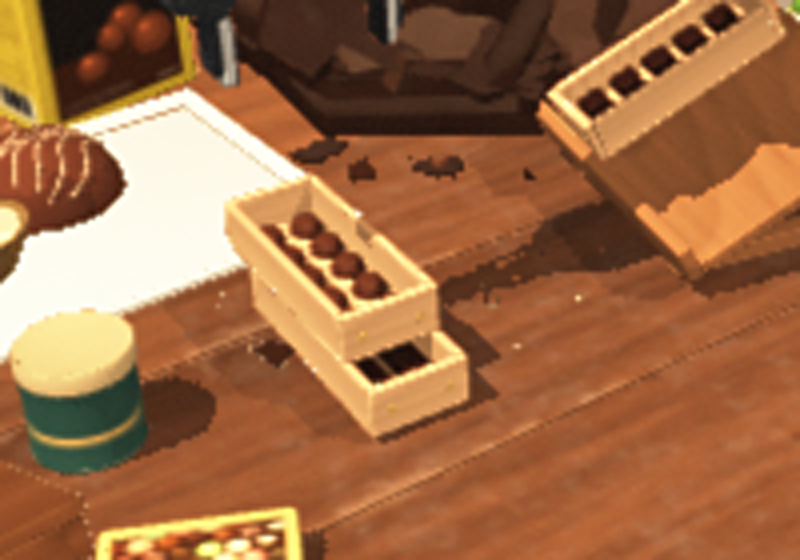

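View pics/x_top.png

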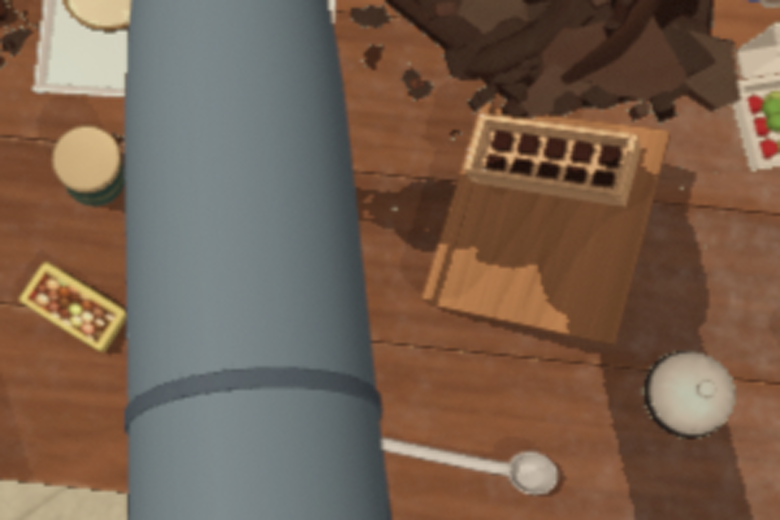

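Run:
```python
from tgt import *
T=R.from_euler("z",-1.73).as_matrix()@R.from_euler("y",-np.radians(25)).as_matrix()
n=T[:,2];report(np.array([.662,-.0802,.077])+n*.14,tool(n,T[:,1]));print(np.array([.662,-.0802,.077])+n*.14)
```

```text
shift mm [  59.  -225.7   43.1] rotvec [-0.3729 -0.3127 -1.7018] deg 101.4
[ 0.67137979 -0.02178167  0.20388309]
```

```bash
python3 -m jog '[[0,0,20,0,0,0],[0,-6,38,-0.011,-0.009,-0.05],[0,-18,48,-0.033,-0.028,-0.15],[2,-32,50,-0.055,-0.046,-0.25],[4,-46,50,-0.077,-0.065,-0.35]]' -0.69;  python3 -m jog '[[3,-14,0,-0.022,-0.018,-0.1],[6,-28,0,-0.044,-0.037,-0.2],[9,-42,0,-0.066,-0.055,-0.3],[12,-56,0,-0.088,-0.074,-0.4],[15,-70,0,-0.11,-0.092,-0.5]]';  python3 -m jog '[[3,-14,0,-0.022,-0.018,-0.1],[6,-28,0,-0.044,-0.037,-0.2],[9,-42,0,-0.066,-0.055,-0.3],[12,-56,0,-0.088,-0.074,-0.4],[15,-70,0,-0.11,-0.092,-0.5]]'; python3 w.py w10 square_tray_mid
python3 - <<'E'
from tgt import *
T=R.from_euler("z",-1.73).as_matrix()@R.from_euler("y",-np.radians(25)).as_matrix()
n=T[:,2];report(np.array([.662,-.0802,.077])+n*.14,tool(n,T[:,1]))
s,p,C=tcp();print(s["q"].round(2),s["finger_gap"])
E
```

```text
clock: 11.97
eef_pos: [0.6133, 0.1567, 0.2061]
ee_rot: [0.718, 0.098, 0.672, -0.151]
ft_force: [-0.4, -0.5, -0.1]
finger_gap: 0.0723
clock: 12.38
eef_pos: [0.6274, 0.0864, 0.2046]
ee_rot: [0.692, 0.228, 0.585, -0.356]
ft_force: [0.7, 0.2, 0.1]
finger_gap: 0.0719
clock: 12.8
eef_pos: [0.6425, 0.0166, 0.2045]
ee_rot: [0.62, 0.343, 0.458, -0.537]
ft_force: [0.3, 0.3, -0.1]
finger_gap: 0.0722
square_tray_mid [(0.68, array([212. , 266.2]), 8200)]
shift mm [ 28.6 -37.7   0.1] rotvec [-0.0847 -0.0706 -0.3488] deg 21.0
[ 0.09  0.57  0.26  1.3  -0.36  1.47] 0.07224420995339959
```

View pics/w10.png

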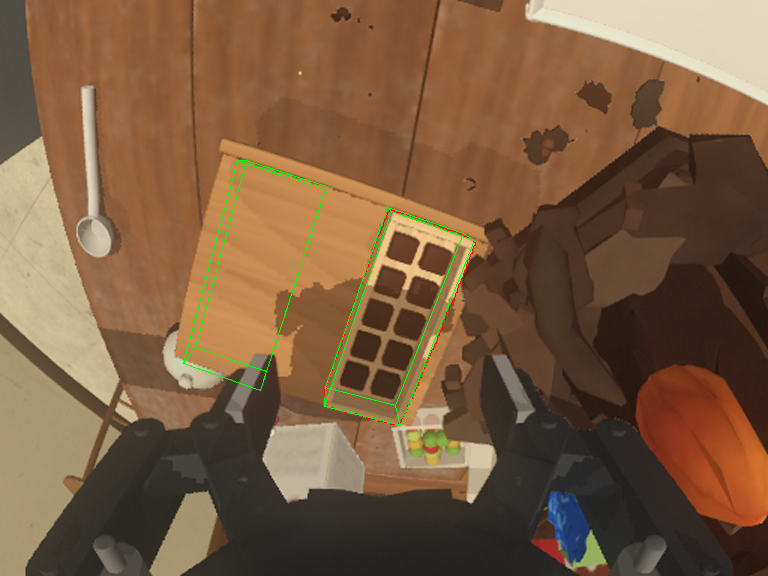

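Run:
```python
from tgt import *
import pickle
cs,out=pickle.load(open("o.pkl","rb")); c,_=pickle.load(open("w10.pkl","rb"))
def tri(rays):
    A=np.zeros((3,3));b=np.zeros(3)
    for o,d in rays:
        d=d/np.linalg.norm(d);P=np.eye(3)-np.outer(d,d);A+=P;b+=P@o
    x=np.linalg.solve(A,b); return x.round(3),[np.linalg.norm(np.cross(x-o,d/np.linalg.norm(d))).round(3) for o,d in rays]
print("pod",tri([ray(cs["top"],56,358),ray(c,445/1.5,700/1.5,True),ray(cs["scene"],88,241)]))
# rock tip near rack: wrist (500,235) / top crop (487,108)
print("rock corner",tri([ray(cs["top"],90+108/2.6,150+490/2.6),ray(c,232/1.5,497/1.5,True)]))
cv2.imwrite("pics/t_rock.png",cv2.resize(cs["top"]["frame"][60:180,290:440],None,fx=5,fy=5,interpolation=cv2.INTER_CUBIC))
cv2.imwrite("pics/s_rock.png",cv2.resize(cs["scene"]["frame"][60:200,200:380],None,fx=4.4,fy=4.4,interpolation=cv2.INTER_CUBIC))
```

```text
pod (array([ 0.842, -0.022,  0.201]), [np.float64(0.002), np.float64(0.001), np.float64(0.002)])
rock corner (array([ 0.732, -0.028,  0.01 ]), [np.float64(0.002), np.float64(0.002)])
```

View pics/t_rock.png

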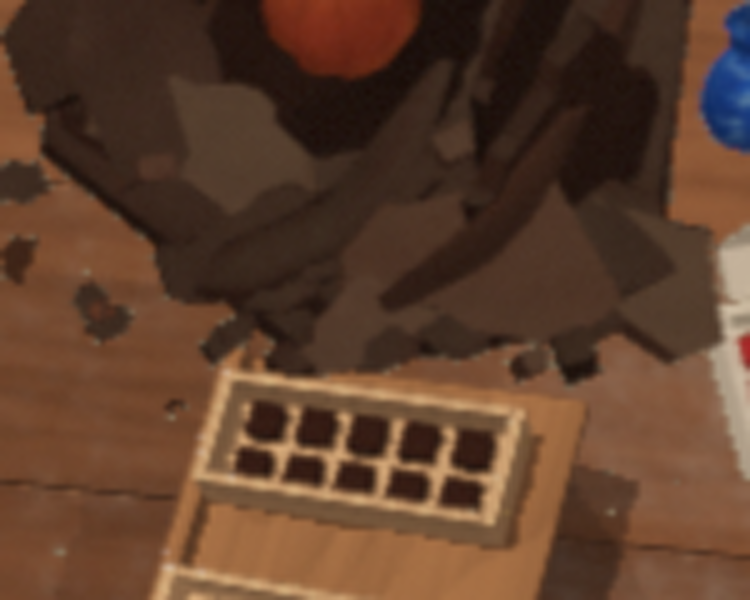

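View pics/s_rock.png

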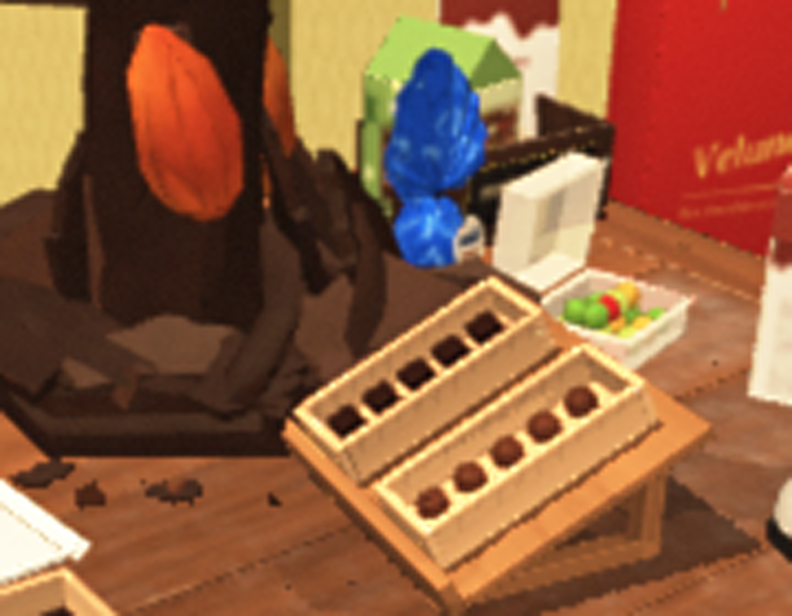

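```bash
python3 -m jog '[[7,-12,0,-0.022,-0.018,-0.09],[14,-24,0,-0.043,-0.036,-0.178],[21,-33,0,-0.065,-0.053,-0.265],[28,-38,0,-0.085,-0.071,-0.349],[28,-38,0,-0.085,-0.071,-0.349]]'; python3 -m jog '[[-2,-8,-18,0,0,0],[-3,-17,-36,0,0,0],[-3,-17,-36,0,0,0],[-3,-17,-36,0,0,0]]'; python3 w.py w11 square_tray_mid
python3 - <<'E'
from tgt import *
T=R.from_euler("z",-1.73).as_matrix()@R.from_euler("y",-np.radians(25)).as_matrix()
n=T[:,2];report(np.array([.662,-.0802,.077])+n*.10,tool(n,T[:,1]))
E
```

```text
clock: 13.32
eef_pos: [0.6715, -0.0209, 0.2037]
ee_rot: [-0.548, -0.409, -0.349, 0.641]
ft_force: [-1.9, 0.3, 0.2]
finger_gap: 0.072
clock: 13.65
eef_pos: [0.6665, -0.0375, 0.1688]
ee_rot: [-0.548, -0.408, -0.349, 0.641]
ft_force: [-0.2, 0.2, 0.1]
finger_gap: 0.0722
square_tray_mid [(0.68, array([178.7, 258.5]), 12454)]
shift mm [ 0.5 -1.3 -3.3] rotvec [ 0.0005  0.004  -0.0034] deg 0.3
```

View pics/w11.png

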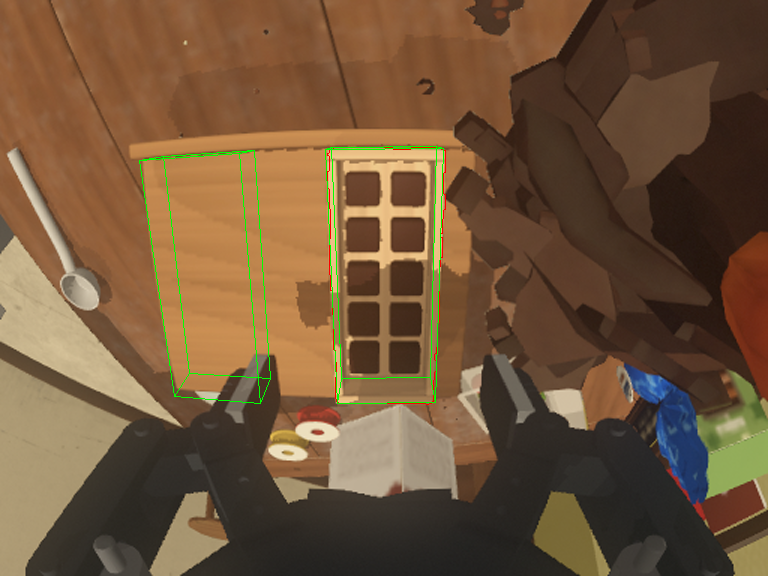

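```bash
python3 -m jog '[[-1,-8,-17,0,0,0],[-2,-16,-34,0,0,0],[-3,-24,-51,0,0,0],[-4,-30,-65,0,0,0],[-4,-30,-65,0,0,0]]'; python3 w.py w12
python3 - <<'E'
from tgt import *
T=R.from_euler("z",-1.73).as_matrix()@R.from_euler("y",-np.radians(25)).as_matrix()
n=T[:,2]
for h in(.03,-.013):report(np.array([.662,-.0802,.077])+n*h,tool(n,T[:,1]))
E
```

```text
clock: 14.17
eef_pos: [0.6628, -0.0681, 0.1031]
ee_rot: [-0.548, -0.409, -0.349, 0.641]
ft_force: [-0.0, -0.7, 0.4]
finger_gap: 0.0721
shift mm [ 0.5 -0.  -0.4] rotvec [ 0.0007  0.0017 -0.0021] deg 0.2
shift mm [ -2.3 -18.  -39.4] rotvec [ 0.0007  0.0017 -0.0021] deg 0.2
```

View pics/w12.png

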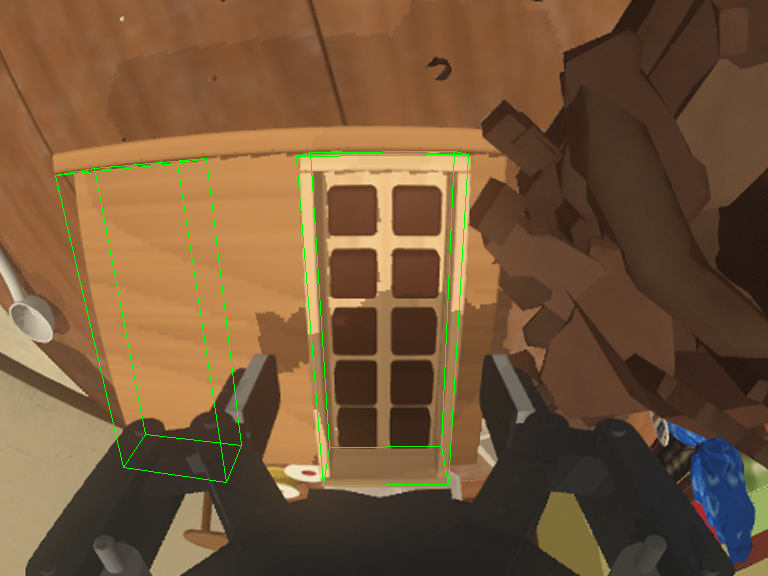

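```bash
python3 -m jog '[[-0.5,-4,-9,0,0,0],[-1,-8,-18,0,0,0],[-1.5,-13,-28,0,0,0],[-2,-17,-38,0,0,0],[-2,-18,-39,0,0,0]]'; python3 -m jog '[[0,0,0,0,0,0]]'; python3 w.py w13
python3 - <<'E'
from tgt import *
T=R.from_euler("z",-1.73).as_matrix()@R.from_euler("y",-np.radians(25)).as_matrix()
n=T[:,2]
for h in(-.013,):report(np.array([.662,-.0802,.077])+n*h,tool(n,T[:,1]))
E
```

```text
clock: 14.63
eef_pos: [0.6612, -0.0862, 0.0641]
ee_rot: [-0.548, -0.409, -0.348, 0.641]
ft_force: [-1.1, 0.1, -0.2]
finger_gap: 0.0722
clock: 14.72
eef_pos: [0.6618, -0.086, 0.0654]
ee_rot: [-0.548, -0.409, -0.348, 0.641]
ft_force: [-0.6, 0.2, -0.2]
finger_gap: 0.0722
shift mm [-1.2  0.3 -0.9] rotvec [ 0.0011  0.0037 -0.0016] deg 0.2
```

View pics/w13.png

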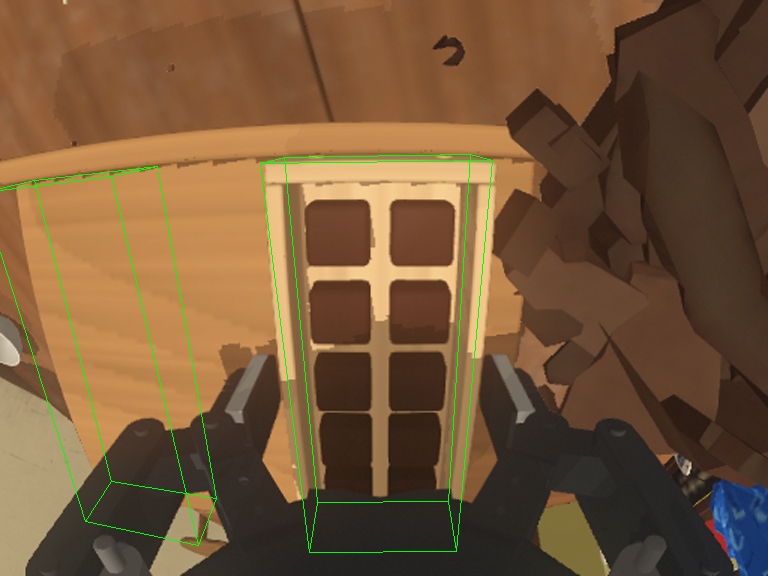

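```bash
python3 -m jog '[[0,0,0,0,0,0],[0,0,0,0,0,0],[0,0,0,0,0,0],[0,0,0,0,0,0],[0,0,0,0,0,0]]' 1; python3 -m jog '[[0,0,0,0,0,0],[0,0,0,0,0,0],[0.5,3,6,0,0,0],[1.5,8,18,0,0,0],[3,17,36,0,0,0]]'; python3 -m jog '[[1,8,18,0,0,0],[2,16,36,0,0,0],[2,16,60,0,0,0],[2,16,90,0,0,0],[2,16,100,0,0,0]]'; python3 w.py w14
python3 - <<'E'
from tgt import *
s,p,C=tcp(); print(C.round(3),s["q"].round(2))
a=.0
report(np.array([.58,.2040,.19]),tool([0,0,1.],np.array([-np.sin(a),np.cos(a),0])))
im=cv2.imread("pics/w14.png")[130:210,240:520]; cv2.imwrite("pics/w14c.png",cv2.resize(im,None,fx=2.8,fy=2.8,interpolation=cv2.INTER_CUBIC))
E
```

```text
clock: 15.18
eef_pos: [0.6632, -0.0854, 0.067]
ee_rot: [-0.549, -0.41, -0.347, 0.64]
ft_force: [-0.3, 3.5, 5.3]
finger_gap: 0.0588
clock: 15.6
eef_pos: [0.6625, -0.0693, 0.0993]
ee_rot: [-0.547, -0.408, -0.349, 0.643]
ft_force: [-0.2, 0.0, -2.4]
finger_gap: 0.059
clock: 16.02
eef_pos: [0.6681, -0.0528, 0.2056]
ee_rot: [-0.549, -0.411, -0.346, 0.64]
ft_force: [0.3, -1.1, -1.4]
finger_gap: 0.0591
[[-0.057  0.988 -0.146]
 [-0.419 -0.157 -0.894]
 [-0.906  0.01   0.422]] [ 0.02  0.67  0.42  1.39 -0.43  1.77]
shift mm [-89.  256.9 -16.3] rotvec [0.3692 0.3298 1.7001] deg 101.5
```

View pics/w14.png

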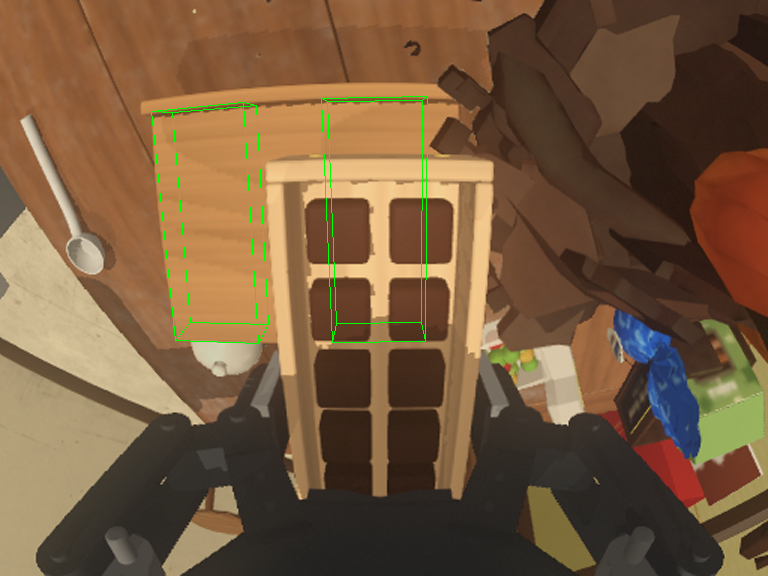

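View pics/w14c.png

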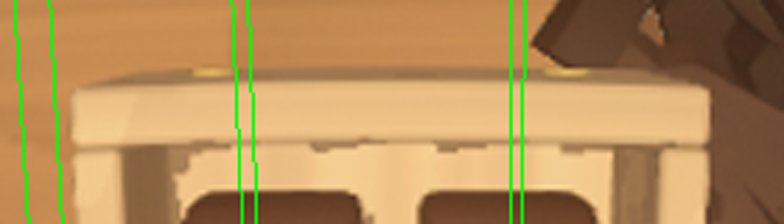

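```bash
python3 held.py w14.pkl 266.4 162.9 493.2 162.1 | sed -n 4,8p
python3 - <<'E'
from tgt import *
import pickle
c=pickle.load(open("x_wrist.pkl","rb"))
cv2.imwrite("pics/xwc.png",cv2.resize(c["frame"][60:280,200:310],None,fx=2.7*2,fy=2.7,interpolation=cv2.INTER_CUBIC))
cv2.imwrite("pics/xwc2.png",cv2.resize(c["frame"][60:130,205:305],None,fx=8,fy=8,interpolation=cv2.INTER_CUBIC))
E
```

```text
rim tool x -0.034 width 0.0564 mid y,z [-0.0017 -0.0759] -> centre tool x -0.0160 z -0.0009 skew -0.0062
rim tool x -0.032 width 0.0574 mid y,z [-0.0017 -0.0758] -> centre tool x -0.0140 z -0.0008 skew -0.0062
rim tool x -0.03 width 0.0584 mid y,z [-0.0018 -0.0757] -> centre tool x -0.0120 z -0.0007 skew -0.0062
rim tool x -0.028 width 0.0595 mid y,z [-0.0018 -0.0755] -> centre tool x -0.0100 z -0.0005 skew -0.0062
rim tool x -0.026 width 0.0605 mid y,z [-0.0018 -0.0754] -> centre tool x -0.0080 z -0.0004 skew -0.0062
```

View pics/xwc2.png

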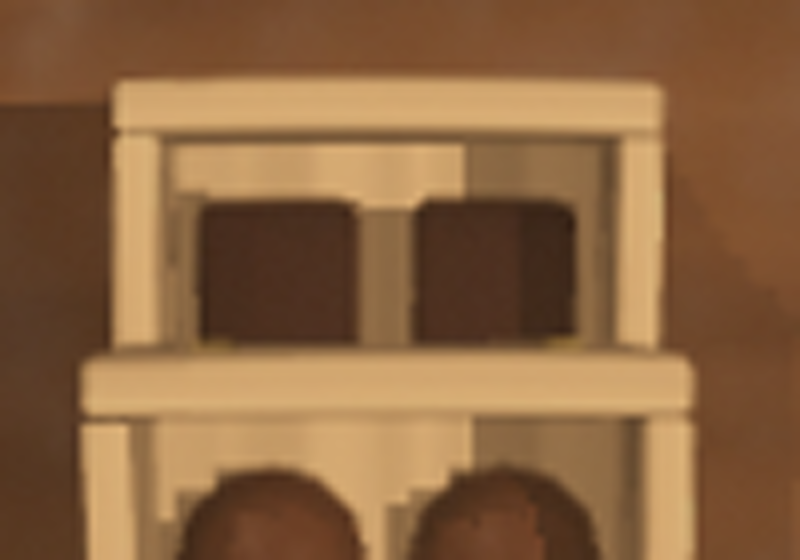

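Run:
```python
from tgt import *
import pickle
c=pickle.load(open("x_wrist.pkl","rb"))
f=lambda u,v:((v+.5)/8-.5+60,(u+.5)/8-.5+205)
def L(qs,z):
    A=[onz(c,*f(*q),z,True) for q in qs]; w=A[1]-A[0]; print(z,A[0].round(4),A[1].round(4),"w",np.linalg.norm(w).round(4)); return (A[0]+A[1])/2
n=L([(114,86),(663,86)],.036); h=L([(82,362),(695,362)],.066); print("mid rel bottom",(h-n).round(4), "mid centre",h[:2]+[.075,0])
K=c["intrinsics"]; Rc=np.array([[0,-.317,.948],[1,0,0],[0,.948,.317]]); tc=np.array([-.144,-.0014,-.081])
c2=dict(intrinsics=K,extrinsics=np.block([[Rc,tc[:,None]],[np.zeros((1,3)),np.ones((1,1))]]))
for nm,v in dict(round=(265.7,171.4,492.9,170.7),square=(266.4,162.9,493.2,162.1)).items():
    for xr in(-.030,-.028):
        q=[]
        for u,w in(v[:2],v[2:]):
            o,d=ray(c2,(w+.5)/1.5-.5,(u+.5)/1.5-.5,True); q.append(o+d*(xr-o[0])/d[0])
        print(nm,xr,q[0].round(4),q[1].round(4))
```

```text
0.036 [0.5066 0.1743 0.036 ] [0.5065 0.2341 0.036 ] w 0.0598
0.066 [0.5361 0.1743 0.066 ] [0.536  0.2342 0.066 ] w 0.0599
mid rel bottom [ 0.0294 -0.      0.03  ] mid centre [0.61102029 0.20422681]
round -0.03 [-0.03   -0.0309 -0.0722] [-0.03    0.028  -0.0724]
round -0.028 [-0.028  -0.0314 -0.0721] [-0.028   0.0286 -0.0722]
square -0.03 [-0.03   -0.0306 -0.0744] [-0.03    0.028  -0.0747]
square -0.028 [-0.028  -0.0311 -0.0743] [-0.028   0.0285 -0.0745]
```

```bash
python3 -m jog '[[-4,6,2,0.005,0.005,0.024],[-12,18,4,0.015,0.014,0.07],[-20,34,5,0.03,0.027,0.14],[-28,50,5,0.051,0.046,0.235],[-34,66,5,0.072,0.064,0.331]]'; python3 -m jog '[[-3,16,0,0.02,0.018,0.095],[-6,32,0,0.041,0.037,0.189],[-9,47,0,0.061,0.055,0.283],[-11,62,0,0.082,0.073,0.378],[-13,76,0,0.102,0.091,0.472]]';  python3 -m jog '[[0,14,0,0.02,0.018,0.095],[0,28,0,0.041,0.037,0.189],[0,42,0,0.061,0.055,0.283],[0,55,0,0.082,0.073,0.378],[0,66,0,0.102,0.091,0.472]]'
python3 - <<'E'
from tgt import *
s,p,C=tcp(); print(p,C.round(3),s["q"].round(2))
report(np.array([.6166,.2032,.16]),tool([0,0,1.],np.array([0,1.,0])))
E
```

```text
clock: 16.48
eef_pos: [0.6307, 0.0142, 0.2036]
ee_rot: [0.62, 0.343, 0.454, -0.541]
ft_force: [-0.4, -0.8, -2.7]
finger_gap: 0.0589
clock: 16.9
eef_pos: [0.6177, 0.0902, 0.2038]
ee_rot: [0.69, 0.234, 0.576, -0.372]
ft_force: [-0.5, -0.4, -2.9]
finger_gap: 0.0591
clock: 17.32
eef_pos: [0.6179, 0.156, 0.2038]
ee_rot: [0.718, 0.111, 0.663, -0.181]
ft_force: [-0.2, 0.3, -2.9]
finger_gap: 0.0586
[0.61788259 0.15602331 0.20377505] [[ 0.055  0.407  0.912]
 [-0.111  0.91  -0.399]
 [-0.992 -0.08   0.095]] [ 0.21  0.49  0.18  1.23 -0.12  0.62]
shift mm [ -1.3  47.2 -43.8] rotvec [0.0985 0.0775 0.4162] deg 24.9
```

```bash
python3 -m jog '[[0,12,0,0.024,0.019,0.104],[-1,24,-2,0.049,0.039,0.208],[-1,36,-10,0.074,0.058,0.312],[-1,47,-25,0.098,0.077,0.416],[-1,47,-40,0.098,0.077,0.416]]';python3 -m jog '[[0,0,-3,0,0,0],[0,0,-3,0,0,0],[0,0,-3,0,0,0],[0,0,-3,0,0,0]]'
python3 - <<'E'
from tgt import *
import pickle
s,p,C=tcp(); c=manip.capture("wrist"); s,p2,C=tcp(); print(p,p2,C.round(4)); pickle.dump((c,p,C),open("w15.pkl","wb"))
report(np.array([.6166,.2032,.16]),tool([0,0,1.],np.array([0,1.,0])))
cv2.imwrite("pics/w15.png",cv2.resize(c["frame"][10:210,130:370],None,fx=3,fy=3,interpolation=cv2.INTER_CUBIC))
E
```

```text
clock: 17.73
eef_pos: [0.618, 0.2031, 0.1639]
ee_rot: [0.708, 0.001, 0.706, -0.0]
ft_force: [0.0, -0.1, -3.2]
finger_gap: 0.059
clock: 18.07
eef_pos: [0.6191, 0.202, 0.1642]
ee_rot: [0.709, 0.003, 0.705, -0.002]
ft_force: [-0.6, 0.2, -3.1]
finger_gap: 0.0587
[0.61913838 0.20204479 0.16422356] [0.61945797 0.20211992 0.16464389] [[ 0.0069  0.0073  0.9999]
 [ 0.0011  1.     -0.0073]
 [-1.      0.0012  0.0069]]
shift mm [-2.9  1.1 -4.6] rotvec [-0.0011  0.0069  0.0073] deg 0.6
```

View pics/w15.png

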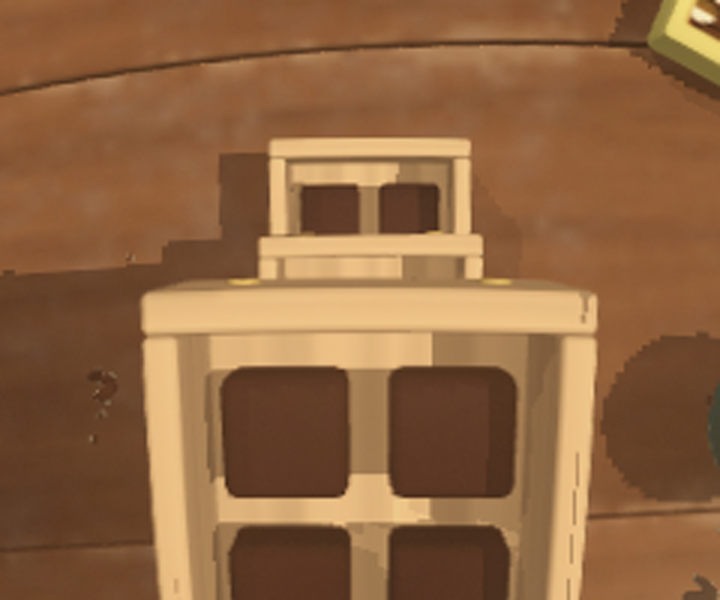

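Run:
```python
from tgt import *
import pickle
c,p,C=pickle.load(open("w15.pkl","rb"))
f=lambda u,v:((v+.5)/3-.5+10,(u+.5)/3-.5+130)
def L(qs,z):
    A=[onz(c,*f(*q),z,True) for q in qs]; w=A[1]-A[0]; print(round(z,4),A[0].round(4),A[1].round(4),"w",np.linalg.norm(w).round(4),"yaw",(-w[0]/w[1]).round(4)); return (A[0]+A[1])/2
n=L([(270,142),(470,142)],.036); m=L([(259,240),(483,240)],.066)
for r in(.027,.0285): h=L([(142,298),(597,298)],p[2]+r); print("held-mid",(h-m).round(4),"held-bot",(h-n).round(4))
print("tcp",p)
```

```text
0.036 [0.5068 0.1745 0.036 ] [0.5071 0.2342 0.036 ] w 0.0596 yaw -0.0059
0.066 [0.5367 0.1744 0.066 ] [0.537  0.2344 0.066 ] w 0.06 yaw -0.0059
0.1912 [0.5434 0.1737 0.1912] [0.5438 0.2339 0.1912] w 0.0602 yaw -0.0063
held-mid [ 0.0067 -0.0006  0.1252] held-bot [ 0.0366 -0.0006  0.1552]
0.1927 [0.5433 0.1741 0.1927] [0.5437 0.2335 0.1927] w 0.0594 yaw -0.0063
held-mid [ 0.0066 -0.0006  0.1267] held-bot [ 0.0365 -0.0006  0.1567]
tcp [0.61913838 0.20204479 0.16422356]
```

```bash
python3 -m jog '[[-10,0.5,-6,0,0.003,0.002],[-22,0.5,-20,0,0.006,0.003],[-34,0.5,-35,0,0.007,0.003],[-37,0.5,-50,0,0.007,0.003],[-37,0.5,-62,0,0.007,0.003]]';python3 -m jog '[[0,0,0,0,0,0],[0,0,0,0,0,0],[0,0,0,0,0,0],[0,0,0,0,0,0]]'
python3 - <<'E'
from tgt import *
import pickle
s,p,C=tcp(); c=manip.capture("wrist"); s,p2,C=tcp(); print(p,p2,C.round(4)); pickle.dump((c,p,C),open("w16.pkl","wb"))
cv2.imwrite("pics/w16.png",cv2.resize(c["frame"][10:210,130:370],None,fx=3,fy=3,interpolation=cv2.INTER_CUBIC))
c=manip.capture("scene");cv2.imwrite("pics/s16.png",cv2.resize(c["frame"][130:270,130:330],None,fx=4,fy=4,interpolation=cv2.INTER_CUBIC))
E
```

```text
clock: 18.53
eef_pos: [0.5813, 0.2027, 0.1019]
ee_rot: [0.707, 0.002, 0.708, -0.001]
ft_force: [-0.9, 0.7, -3.4]
finger_gap: 0.0588
clock: 18.87
eef_pos: [0.5836, 0.2029, 0.1034]
ee_rot: [0.708, 0.002, 0.707, -0.001]
ft_force: [0.0, 1.0, -2.4]
finger_gap: 0.0589
[0.58355802 0.20286458 0.10344185] [0.58345664 0.20284938 0.10328092] [[ 0.0013  0.0043  1.    ]
 [ 0.0015  1.     -0.0043]
 [-1.      0.0015  0.0013]]
```

View pics/w16.png

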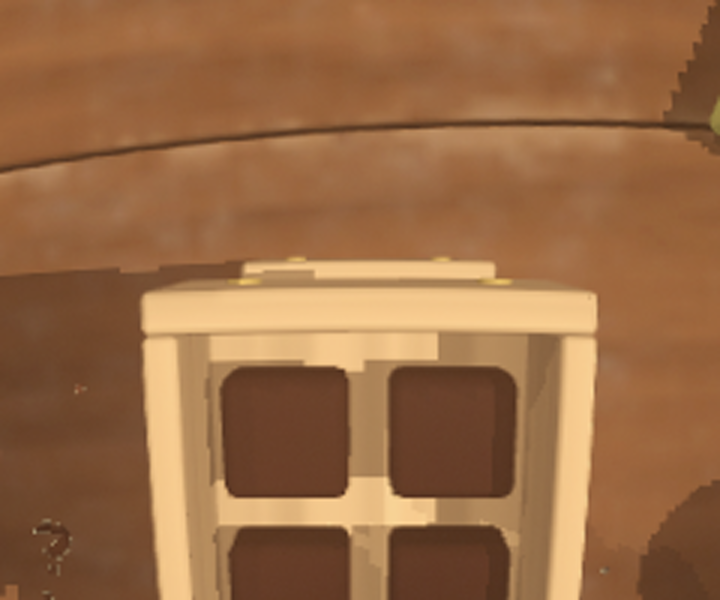

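View pics/s16.png

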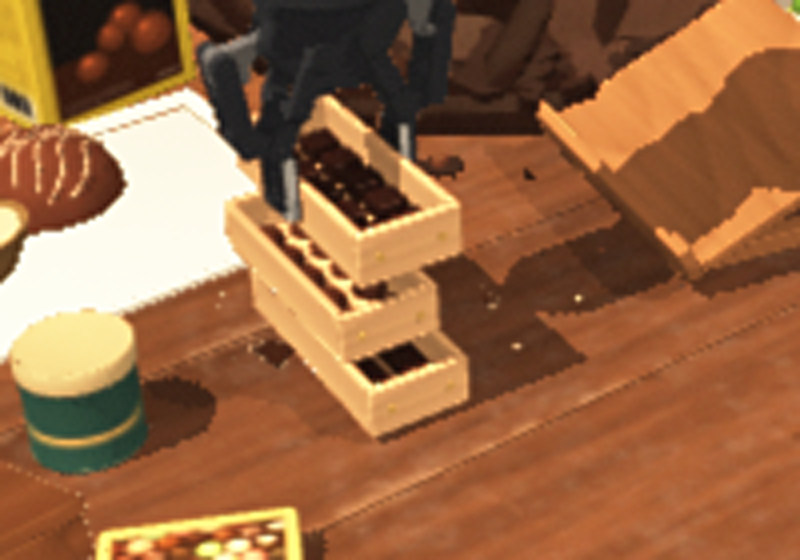

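Run:
```python
from tgt import *
import pickle
c,p,C=pickle.load(open("w16.pkl","rb"))
f=lambda u,v:((v+.5)/3-.5+10,(u+.5)/3-.5+130)
def L(qs,z):
    A=[onz(c,*f(*q),z,True) for q in qs]; w=A[1]-A[0]; print(round(z,4),A[0].round(4),A[1].round(4),"w",np.linalg.norm(w).round(4),"yaw",(-w[0]/w[1]).round(4)); return (A[0]+A[1])/2
n=L([(243,266),(495,266)],.036)
for r in(.027,.0285): h=L([(142,298),(597,298)],p[2]+r); print("held-bot",(h-n).round(4))
```

```text
0.036 [0.5069 0.1748 0.036 ] [0.5071 0.2341 0.036 ] w 0.0593 yaw -0.0035
0.1304 [0.5081 0.1742 0.1304] [0.5083 0.2346 0.1304] w 0.0604 yaw -0.0034
held-bot [ 0.0012 -0.0001  0.0944]
0.1319 [0.508  0.1746 0.1319] [0.5082 0.2342 0.1319] w 0.0596 yaw -0.0034
held-bot [ 0.0011 -0.0001  0.0959]
```

```bash
python3 -m jog '[[-1.5,0,-8,0,0,0],[-1.5,0,-16,0,0,0],[-1.5,0,-23,0,0,0],[-1.5,0,-26,0,0,0],[-1.5,0,-28,0,0,0]]';python3 -m jog '[[0,0,-1,0,0,0],[0,0,-2,0,0,0],[0,0,-2,0,0,0],[0,0,-2,0,0,0]]';python3 -m jog '[[0,0,-1,0,0,0],[0,0,-2,0,0,0],[0,0,-2,0,0,0],[0,0,-2,0,0,0]]'; python3 -c "
from tgt import *
s,p,C=tcp();print(p,C.round(4).tolist())"
```

```text
clock: 19.38
eef_pos: [0.5797, 0.2024, 0.0724]
ee_rot: [0.706, 0.002, 0.708, -0.001]
ft_force: [-0.3, 0.6, -2.9]
finger_gap: 0.0587
clock: 19.72
eef_pos: [0.5809, 0.2027, 0.0721]
ee_rot: [0.707, 0.002, 0.707, -0.001]
ft_force: [0.1, 1.0, -2.9]
finger_gap: 0.0589
clock: 20.05
eef_pos: [0.5806, 0.2026, 0.0698]
ee_rot: [0.707, 0.002, 0.708, -0.001]
ft_force: [-0.9, 0.7, -3.4]
finger_gap: 0.0589
[0.58064836 0.20262131 0.06982453] [[-0.0014, 0.0042, 1.0], [0.0009, 1.0, -0.0042], [-1.0, 0.0009, -0.0014]]
```

```bash
python3 -m jog '[[0.8,0,-1,0,0.001,0],[0.8,0,-1.5,0,0.001,0],[0.8,0,-1.5,0,0.001,0]]';python3 -m jog '[[0,0,-1,0,0,0],[0,0,-1,0,0,0],[0,0,-1,0,0,0]]';python3 -m jog '[[0,0,-1,0,0,0],[0,0,-1,0,0,0],[0,0,-1,0,0,0]]'; python3 -c "
from tgt import *
s,p,C=tcp();print(p,C.round(4).tolist())"
```

```text
clock: 20.3
eef_pos: [0.5815, 0.2026, 0.0682]
ee_rot: [0.706, 0.002, 0.708, -0.001]
ft_force: [0.1, -0.3, -3.3]
finger_gap: 0.0585
clock: 20.55
eef_pos: [0.5816, 0.2026, 0.0678]
ee_rot: [0.706, 0.002, 0.708, -0.001]
ft_force: [-2.2, -1.1, 1.6]
finger_gap: 0.0587
clock: 20.8
eef_pos: [0.5816, 0.2027, 0.0677]
ee_rot: [0.707, 0.002, 0.708, -0.001]
ft_force: [-3.5, -1.9, 7.5]
finger_gap: 0.0589
[0.58158433 0.20266746 0.06770115] [[-0.0015, 0.0041, 1.0], [0.0012, 1.0, -0.0041], [-1.0, 0.0012, -0.0015]]
```

```bash
python3 -m jog '[[0,0,1,0,0,0],[0,0,1,0,0,0],[0,0,1,0,0,0],[0,0,1,0,0,0],[0,0,1,0,0,0]]' -1; python3 -m jog '[[0,0,5,0,0,0],[0,0,20,0,0,0],[0,0,45,0,0,0],[0,0,80,0,0,0],[0,0,120,0,0,0]]';python3 -m jog '[[0,0,0,0,0,0],[0,0,0,0,0,0]]'
python3 - <<'E'
from tgt import *
import pickle
for n in("wrist","scene","top"):
    c=manip.capture(n); pickle.dump(c,open(f"y_{n}.pkl","wb"))
    if n=="wrist": cv2.imwrite("pics/y_wrist.png",cv2.resize(c["frame"][40:290,150:350],None,fx=3,fy=2.4,interpolation=cv2.INTER_CUBIC))
    elif n=="scene": cv2.imwrite("pics/y_scene.png",cv2.resize(c["frame"][130:290,130:330],None,fx=3.7,fy=3.7,interpolation=cv2.INTER_CUBIC))
    else: cv2.imwrite("pics/y_top.png",cv2.resize(c["frame"][90:290,150:450],None,fx=2.6,fy=2.6,interpolation=cv2.INTER_CUBIC))
E
```

```text
clock: 21.22
eef_pos: [0.5816, 0.2027, 0.0672]
ee_rot: [0.706, 0.002, 0.708, -0.001]
ft_force: [0.2, -0.5, 1.1]
finger_gap: 0.0853
clock: 21.63
eef_pos: [0.5798, 0.2022, 0.187]
ee_rot: [0.705, 0.001, 0.709, -0.002]
ft_force: [1.5, 0.9, 0.2]
finger_gap: 0.0856
clock: 21.8
eef_pos: [0.5839, 0.2032, 0.1911]
ee_rot: [0.709, 0.002, 0.705, -0.001]
ft_force: [-0.5, -0.5, -1.3]
finger_gap: 0.0852
```

View pics/y_wrist.png

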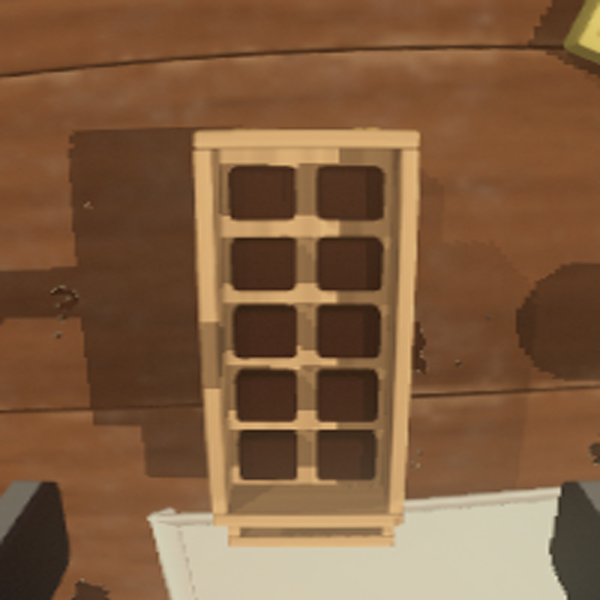

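View pics/y_scene.png

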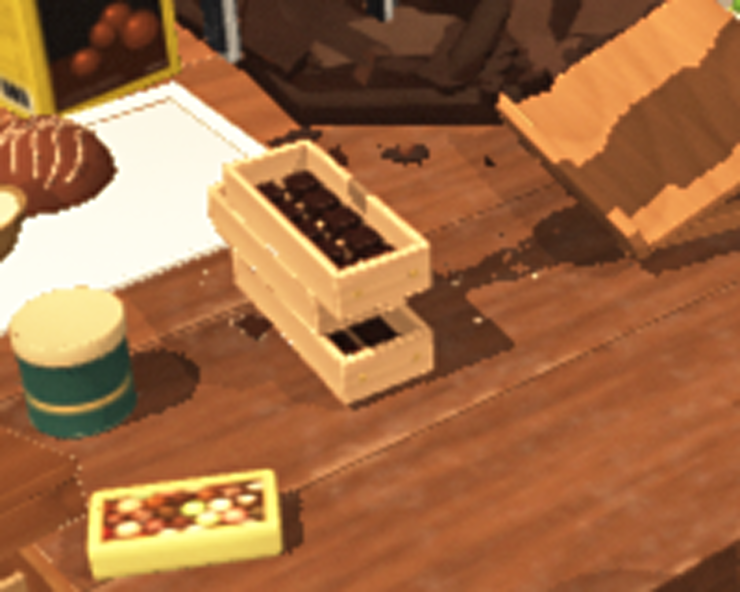

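View pics/y_top.png

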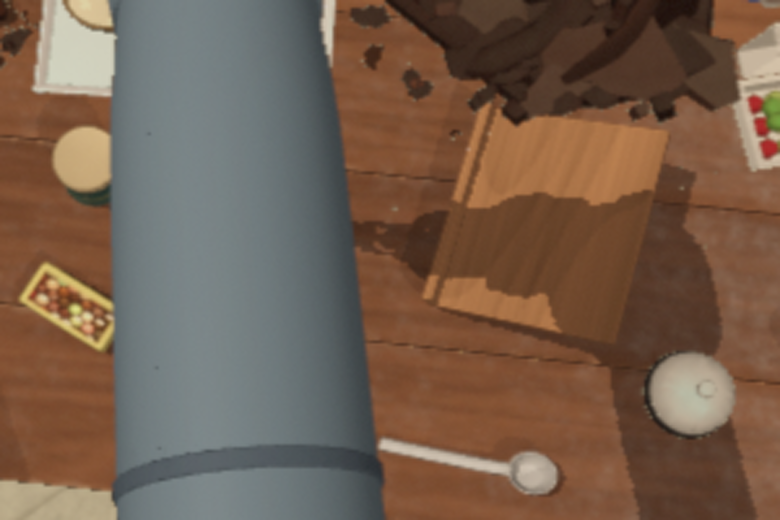

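Run:
```python
from tgt import *
import pickle
from scipy.optimize import minimize
cy=pickle.load(open("y_scene.pkl","rb")); cw=pickle.load(open("y_wrist.pkl","rb"))
I=np.eye(3); B=np.array([.5817,.2043,.018])
im=cv2.resize(cy["frame"][130:290,130:330],None,fx=4,fy=3.7,interpolation=cv2.INTER_CUBIC)
im=cv2.resize(cy["frame"][160:250,170:260],None,fx=6.5,fy=6.5,interpolation=cv2.INTER_CUBIC)
for d in([0,0,0],[.0294,0,.03],[-.0007,0,.06]):
    p=proj(cy,BOX+B+np.array(d)); p=((p-[170,160]+.5)*6.5-.5).round().astype(int)
    for i in range(8):
        for j in range(i):
            if bin(i^j).count("1")==1: cv2.line(im,tuple(map(int,p[i])),tuple(map(int,p[j])),(0,255,0),1)
cv2.imwrite("pics/y_ov.png",im)
# wrist: top tray corners (crop 3 x 2.4, offset 150,40)
f=lambda u,v:((v+.5)/2.4-.5+40,(u+.5)/3-.5+150)
A=[onz(cw,*f(*q),.096,True) for q in((193,132),(419,132),(216,518),(403,518))]
for a in A: print(a.round(4))
print("top tray centre rel bottom",(np.mean(A,0)-B).round(4))
for q in((228,545),(395,545)): print("mid far",onz(cw,*f(*q),.066,True).round(4))
```

```text
[0.5054 0.1742 0.096 ]
[0.5057 0.2341 0.096 ]
[0.6513 0.1752 0.096 ]
[0.6516 0.234  0.096 ]
top tray centre rel bottom [-0.0032  0.0001  0.078 ]
mid far [0.6848 0.1751 0.066 ]
mid far [0.6851 0.2355 0.066 ]
```

View pics/y_ov.png

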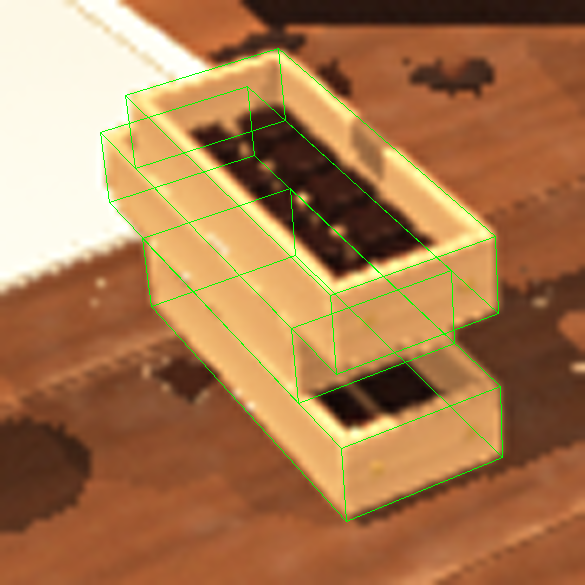

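```bash
python3 -m jog '[[0,0,20,0,0,0],[0,0,20,0,0,0],[0,0,20,0,0,0]]'; python3 -c "
from workcell import manip
print(manip.job_done())"
```

```text
clock: 22.2
eef_pos: [0.5816, 0.2026, 0.2067]
ee_rot: [0.706, 0.002, 0.708, -0.001]
ft_force: [-0.4, -0.1, -0.2]
finger_gap: 0.0848
the job is handed in; nothing more can be done
None
```

I built the stepped display and handed the job in at about 22 s; the hand-in reports no verdict. The round-chocolate tray is seated on the bottom tray, stepped to the far end. The square-chocolate tray is seated on that one, stepped back towards the robot.

- **Round tray:** the wrist camera put it 29.4 mm along, about 0 mm across and 30 mm up from the bottom tray's centre.
- **Square tray:** the wrist camera put it at −3.2 mm along and 0.1 mm across, assuming the seated height. That differs by 2.5 mm from the −0.7 mm I worked out beforehand. The scene picture, overlaid with box outlines at −0.7 mm along and 60 mm up, fits well. Both figures are inside the ±12 mm limit.
- **Level and let go:** the overlay shows all three trays level. I lowered both trays in 1–2 mm steps until they touched, and the force read only about 7 N before I opened the fingers. The gripper was well above the stack at hand-in.
- **Bystanders:** the tin, scoop and sweet pack look unmoved in the last pictures. I judged that by eye and did not re-measure them. In the top view the arm partly hid the tin and the pack.
- **Detector misses:** the outline network missed the round tray in the wrist pictures, so I used the fit from the scene and top cameras there and checked it against the picture.

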